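# Rack the waxed spindles and screw the wax pot shut

## Robot

A 6-joint arm with a two-finger parallel gripper is mounted at the origin on the work surface. World frame = base frame: x ahead of the robot, y to its left, z up, the work surface at z = 0. Lengths are in m, angles in rad, forces in N, time in s.
With the tool pointing down it reaches from about 0.35 to 0.775 m from the base axis. Payload 5.5 kg.
Tool frame: the origin (TCP) lies midway between the tips of the shut fingers; the grasp point (between the pads) lies 19 mm behind it; z points along the fingers, y is the line along which they close (so a half turn about z gives the same grasp; the last joint's range is limited). The gripper opens to 85 mm and grips with 20 to 120 N. Pads are 22 mm wide; open, the fingers measure 114 mm over their backs; the gripper's body (76 mm by 85 mm) begins 54 mm behind the grasp point. The pads swing forward as they close: fully open they stand 13 mm farther back than shut.
Start: joints at [1.006, 0.313, 0.046, 1.304, 0, 1.431], TCP at [0.237, 0.524, 0.231] pointing down, gripper open.
Joint ranges: [-2.76, 2.76], [-0.86, 1.69], [-1.03, 1.26], [-2.2, 2.34], [-1.47, 1.5], [-3.14, 3.14]. Speed limits (rad/s): [2.57, 2.57, 3.14, 3.14, 3.14, 3.14].

## Interface

Orientations are given as a unit quaternion [w, x, y, z].
In Python, from rig import manip gives the robot as it stands.
- The arm moves only by the tool apply_moves, never from a script. Its argument "rows" is a list of rows, each a list of 7 numbers: the finger opening in cm, from 0 to 8.54, then the shift along the tool's x, y, z in cm, then the turn, a rotation vector about the tool's x, y, z in degrees. In form: [[gripper, dx, dy, dz, rx, ry, rz], ...]. A call has 1 to 5 rows; each row is the pose to reach, as a shift and turn from the pose commanded when the call began, along the tool's axes at that moment; what a row does not reach only later rows make up. A row lasts 1/8 s, in which the tool goes at most 62.5 mm and 10.7 degrees, less where a joint would pass 70% of its speed; a pose out of reach is approached as far as the arm can. A call with a gripper value outside its range is refused whole. The fingers move at their own pace and stop on an object; the grip force is fixed at half the most. Time passes only in rows, so rows that repeat a pose let the fingers close. It gives the time, the measured TCP pose, the force, the opening and the grip force at its end, in the units of the state.
- manip.state(): the state, without advancing time (a new reading comes with each control period).
- manip.grab_frame(name): name is "scene" or "top"; returns a dict with "frame" (420x560x3 uint8, blue, green, red), "vertical_fov" (degrees; the focal length in pixels is half the picture's height over the tangent of half this angle, whatever the lens; pixels are square), "cx", "cy" (the principal point, pixels), "origin" and "orientation" of the camera in the world. Camera axes: x right, y down, z forward; pixel columns grow to the right and rows downward; lengths in m; the calibration is good to about 2 mm. A picture is of the moment at which its call begins. There is no depth.
- manip.sign_off(): hands the job in; it is judged then, once.
Trained networks look in a picture, given as the dict that the camera call returned (one of the last four; its "shot" number tells which), for a name from the list of things; names that differ only in an ending like _2 or _b are one class to them, and where a whole thing is asked for, a point or a joint stands for the part that bears it (a point fixed in the world has none). Each returns a list of dicts, best first, with "score" (0 to 1); they miss things now and then, are a little off and sometimes report something else, mostly with a low value. They report only what shows in the picture. A call takes as long as a camera call. They do not tell look-alikes from the thing itself.
- manip.cut_out(picture, thing): "mask" (420x560 bool, what is visible of it) and "xy" ([column, row] in pixels, amid what is visible of it).
- manip.landmark_of(picture, thing): "xy" ([column, row] in pixels: a listed point, or the origin of a listed thing).
The state is a dict: "t": time; "joint_positions": joint angles; "qd": joint speeds; "joint_efforts": joint torques, N m; "tcp_pos": TCP position; "tool_rot": TCP orientation; "contact_force": force on the tool from outside, world axes, zero at the start; "ft_torque": the same for the moment, N m; "grip_width": finger opening in m; "gripper_force": force on a finger pad.
Only numpy, scipy, OpenCV 4.12 (cv2) and the standard library are available. Lean on these libraries where they do the work, as an engineer would, in place of code of your own. Each camera call takes 0.05 s, during which the arm holds its last target. There are 200 camera calls.

## Task

The waxing is done: take every turned spindle off the board and lay it across the V-groove rack, one to a groove and about centred, so that each is cradled by both rails and cannot roll. Screw the lid onto the wax pot: set it on the neck, turn it backward until it drops into the thread starts, then turn it clockwise until it is fully home; leave the brush, sanding block and turning gouge alone.

Things in the scene. Friction and masses are not known exactly. Their poses are not given: they have to be found in the camera images.
- lid: loose turned dark-wood lid, about 220 g, right way up on the bench: skirt 94 mm in diameter, top face 37 mm above its lower edge; on top a round knob to grip it by. Three small metal lugs, 120 degrees apart, stand inward at the skirt's lower edge. Origin: centre of the skirt's lower edge; z: up through the knob
- lid_knob (a point): on the lid's axis, 59 mm above its lower edge: middle of its round knob, 44 mm in diameter, which stands from 37 to 71 mm above the lid's lower edge
- pot: wide-necked empty aluminium wax pot, fixed to the bench with a 130 mm square, 12 mm thick holder board: body 100 mm in diameter, 31 mm high, then a neck 72 mm in diameter with a coarse right-hand three-start thread (the lid goes down when turned clockwise from above). Origin: centre of the underside, on the bench; z up
- pot_rim (a point): centre of the pot's chamfered rim, 69 mm above the bench; the lid's lugs pass the neck with 1.5 mm play all round. Only the lid's own weight takes it down: when turning it, slacken the grip every 15 to 20 degrees so that it can sink
- thread_top (a point): on the pot's axis, 57 mm above its origin: height of the lid's origin while its lugs lie on the level tops of the threads (63 mm if on the lead-in stops, which block it from turning clockwise). Turned counter-clockwise, by up to about 100 degrees, it drops 11 mm when let go; it can drop over a window about 40 degrees wide, every 120 degrees
- thread_start (a point): on the pot's axis, 46 mm above its origin: height of the lid's origin once it has dropped into the thread starts; clockwise by 60 to 100 degrees from there it sinks a further 7 mm down the thread, to a dead stop
- thread_home (a point): on the pot's axis, 39 mm above its origin: height of the lid's origin when fully home, at the dead stop
- rack: plywood rack fixed on the bench: base board 100 x 290 mm, two toothed rails 14 mm thick, 50 mm clear between them, each with four 90-degree V-grooves 60 mm apart (at y = 90, 30, -30, -90 mm), bottoms 32 mm and tooth tips 62 mm above the bench. A spindle lies across both rails, its shank in a groove of each. Origin: centre of the underside; x: along a laid spindle, y: across the grooves
- groove0 (a point): groove 0 of the rack: the centre of a spindle cradled midway in it, 49 mm above the bench (axes as the rack's)
- groove1 (a point): groove 1 of the rack: the centre of a spindle cradled midway in it, 49 mm above the bench (axes as the rack's)
- groove2 (a point): groove 2 of the rack: the centre of a spindle cradled midway in it, 49 mm above the bench (axes as the rack's)
- groove3 (a point): groove 3 of the rack: the centre of a spindle cradled midway in it, 49 mm above the bench (axes as the rack's)
- spindle0: one of up to four identical turned wooden spindles, 180 mm long, 60 g: round shank 24 mm in diameter and 124 mm long, a 24 x 24 mm square block 28 mm long at either end. Starts on a 20 mm thick board (centre line 32 mm above the bench), about parallel to its neighbours, 85 mm apart, with battens 7 mm high midway between. Origin: its centre; x: along its length. None if absent
- spindle1: one of up to four identical turned wooden spindles, 180 mm long, 60 g: round shank 24 mm in diameter and 124 mm long, a 24 x 24 mm square block 28 mm long at either end. Starts on a 20 mm thick board (centre line 32 mm above the bench), about parallel to its neighbours, 85 mm apart, with battens 7 mm high midway between. Origin: its centre; x: along its length. None if absent
- spindle2: one of up to four identical turned wooden spindles, 180 mm long, 60 g: round shank 24 mm in diameter and 124 mm long, a 24 x 24 mm square block 28 mm long at either end. Starts on a 20 mm thick board (centre line 32 mm above the bench), about parallel to its neighbours, 85 mm apart, with battens 7 mm high midway between. Origin: its centre; x: along its length. None if absent
- spindle3: one of up to four identical turned wooden spindles, 180 mm long, 60 g: round shank 24 mm in diameter and 124 mm long, a 24 x 24 mm square block 28 mm long at either end. Starts on a 20 mm thick board (centre line 32 mm above the bench), about parallel to its neighbours, 85 mm apart, with battens 7 mm high midway between. Origin: its centre; x: along its length. None if absent
- brush: bystander: hand brush lying on the bench, to be left alone. Origin: its underside
- sander: bystander: cork sanding block, 110 x 65 x 34 mm, to be left alone. Origin: centre of its underside
- gouge: bystander: wood-handled turning gouge, 290 mm long and 28 mm thick, to be left alone. Origin: its underside
There are look-alikes about, which are no part of the job. What is shaped like the lid but blue or turquoise is not meant. Leave any blue or pink look-alike of the spindle0 alone.

How it is judged:
By the outcome, as a careful person would: the job done as asked, in the order asked, and still so for the second after the job is handed in, with the robot touching nothing.
Of spindle0, spindle1, spindle2, spindle3 only 3 to 4 are there at a start; the rules pass over those that are not, and their reading is None.
At some moment in a run one of spindle0, spindle1, spindle2, spindle3 may be knocked a few centimetres aside while the robot is not near it.
It also fails if it takes over 208 s, if anything falls off the work surface, if the arm or the gripper's body presses on something with over 40 N, if the wrist force passes 120 N, or if a joint passes its speed limit or range.

## Working session

There is one attempt and no reset: what is moved stays moved. The work goes in short steps, Python scripts to look and compute and a tool call to move; the robot and the scene stay as the last step left them, time stands still between calls to the robot, and variables do not carry over. Pictures are saved under pics/ and viewed, at most 14 in all, crops included, and the job is handed in when it is done.

Besides the shell and the picture viewer there is one more tool, called after "Request:" in YAML: its name, and indented under it one key for each argument. apply_moves: Moves the arm, as the interface text tells. Its arguments: {"type":"object","properties":{"rows":{"type":"array","items":{"type":"array","items":{"type":"number"}}}},"required":["rows"]}

```bash
ls; mkdir -p pics; cat > h.py <<'E'
import numpy as np, cv2
from scipy.spatial.transform import Rotation as R
from rig import manip
def rot(q): return R.from_quat([q[1],q[2],q[3],q[0]])
def ray(p,xy):
    f=p["frame"].shape[0]/2/np.tan(np.radians(p["vertical_fov"])/2)
    d=np.array([(xy[0]-p["cx"])/f,(xy[1]-p["cy"])/f,1.])
    return np.array(p["origin"]),rot(p["orientation"]).apply(d)
def at_z(p,xy,z):
    o,d=ray(p,xy); return o+d*(z-o[2])/d[2]
def pix(p,X):
    f=p["frame"].shape[0]/2/np.tan(np.radians(p["vertical_fov"])/2)
    c=rot(p["orientation"]).inv().apply(np.array(X)-p["origin"]); return c[:2]/c[2]*f+[p["cx"],p["cy"]]
E
python3 - <<'E'
from h import *
np.set_printoptions(precision=3,suppress=True)
for n in("top","scene"):
    p=manip.grab_frame(n); cv2.imwrite(f"pics/{n}0.png",p["frame"])
    print(n,p["origin"],p["orientation"],p["vertical_fov"],p["cx"],p["cy"])
    for t,z in(("lid",0),("lid_knob",.059),("pot_rim",.069),("pot",0),("rack",0),("groove0",.049),("groove1",.049),("groove2",.049),("groove3",.049),("spindle0",.032),("gouge",0),("sander",0),("brush",0)):
        for d in manip.landmark_of(p,t)[:6]:
            print(t,round(d["score"],2),np.round(d["xy"]),at_z(p,d["xy"],z))
s=manip.state();print(s)
E
```

```text
pics
top [ 0.428 -0.038  1.351] [-0.025  0.712 -0.702  0.022] 51.961529822968714 282.1883880676549 206.53013606174218
lid 0.96 [277. 167.] [ 0.644 -0.014  0.   ]
lid 0.94 [363. 144.] [ 0.721 -0.286  0.   ]
lid 0.43 [159. 177.] [0.605 0.36  0.   ]
lid_knob 0.95 [195. 104.] [0.824 0.239 0.059]
lid_knob 0.89 [273. 164.] [ 0.643 -0.003  0.059]
lid_knob 0.88 [363. 143.] [ 0.711 -0.273  0.059]
pot_rim 0.94 [268. 226.] [0.456 0.009 0.069]
pot 0.58 [269. 226.] [0.456 0.009 0.   ]
rack 0.63 [305. 132.] [ 0.756 -0.1    0.   ]
rack 0.56 [189. 182.] [0.592 0.262 0.   ]
rack 0.17 [265. 225.] [0.46  0.021 0.   ]
groove0 0.77 [201. 182.] [0.585 0.215 0.049]
groove0 0.72 [218. 184.] [0.58  0.164 0.049]
groove0 0.71 [178. 179.] [0.594 0.287 0.049]
groove0 0.56 [159. 176.] [0.601 0.346 0.049]
groove0 0.5 [304. 130.] [ 0.75  -0.094  0.049]
groove1 0.77 [201. 182.] [0.585 0.215 0.049]
groove1 0.72 [218. 184.] [0.58  0.164 0.049]
groove1 0.71 [178. 179.] [0.594 0.287 0.049]
groove1 0.56 [159. 176.] [0.601 0.346 0.049]
groove1 0.5 [304. 130.] [ 0.75  -0.094  0.049]
groove2 0.77 [201. 182.] [0.585 0.215 0.
[... 2527 characters left out ...]
032]
spindle0 0.54 [218. 148.] [ 0.242 -0.297  0.032]
gouge 0.66 [444. 258.] [0.563 0.492 0.   ]
sander 0.81 [251. 297.] [ 0.77  -0.101  0.   ]
sander 0.54 [194. 206.] [ 0.476 -0.341  0.   ]
brush 0.66 [309. 305.] [0.772 0.078 0.   ]
{'t': 1.4, 'joint_positions': array([1.006, 0.313, 0.046, 1.304, 0.   , 1.431]), 'qd': array([ 0.   , -0.002, -0.001,  0.   ,  0.001, -0.001]), 'joint_efforts': array([ -0.001, -48.047,  29.88 ,   0.   ,  -0.   ,   0.   ]), 'tcp_pos': array([0.237, 0.524, 0.231]), 'tool_rot': array([0.   , 0.211, 0.978, 0.   ]), 'contact_force': array([ 0.536, -0.39 , -0.257]), 'ft_torque': array([ 0.023,  0.029, -0.002]), 'gripper_force': 0.0, 'grip_width': 0.08566923386487894}
```

View pictures.

View pics/top0.png

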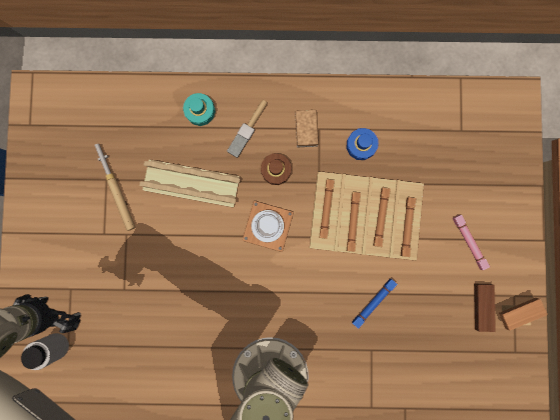

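View pics/scene0.png

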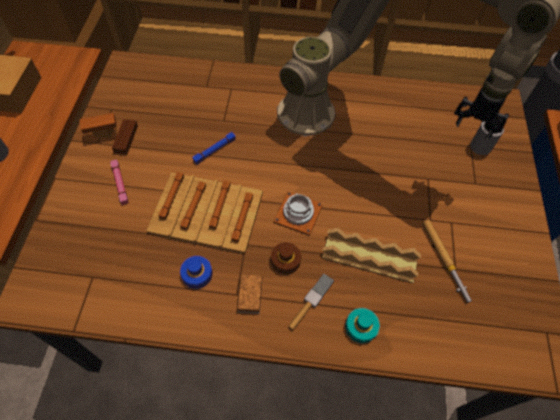

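```bash
cat >> h.py <<'E'
np.set_printoptions(precision=4,suppress=True)
def masks(p,name,z,keep=lambda c:True,thr=.3):
    out=[]
    for d in manip.cut_out(p,name):
        if d["score"]<thr: continue
        ys,xs=np.nonzero(d["mask"])
        if len(xs)<20: continue
        P=np.array([at_z(p,(x,y),z)[:2] for x,y in zip(xs,ys)])
        r=cv2.minAreaRect((P*1000).astype(np.float32))
        c=np.array(r[0])/1000
        q=P-P.mean(0); w,v=np.linalg.eigh(q.T@q); a=np.degrees(np.arctan2(v[1,1],v[0,1])); a=(a+90)%180-90
        col=np.median(p["frame"][ys,xs],0)
        if any(np.hypot(*(c-o[0]))<.03 for o in out): continue
        out.append((c,a,np.sort(r[1]),round(d["score"],2),col,P.mean(0)))
    return out
def spindles():
    for n in("top","scene"):
        p=manip.grab_frame(n)
        for o in masks(p,"spindle0",.036): print(n,o[0],"mean",o[5],"ang",round(o[1],1),o[2],o[3],o[4])
E
python3 - <<'E'
from h import *
spindles()
for n in("top","scene"):
    p=manip.grab_frame(n)
    for t,z in(("rack",.04),("pot",.02),("lid",.037)):
        for o in masks(p,t,z): print(n,t,o[0],o[5],round(o[1],1),o[2],o[3],o[4])
p=manip.grab_frame("top"); f=p["frame"]
a=cv2.resize(f[150:220,130:250],None,fx=5,fy=5,interpolation=cv2.INTER_CUBIC);cv2.imwrite("pics/rack.png",a)
E
```

```text
top [ 0.5124 -0.1665] mean [ 0.5119 -0.1672] ang -6.5 [ 27.1353 181.2234] 0.92 [ 82. 120. 172.]
top [ 0.4765 -0.248 ] mean [ 0.4788 -0.2499] ang -5.5 [ 33.0426 181.754 ] 0.88 [ 82. 120. 173.]
top [ 0.2292 -0.3135] mean [ 0.2283 -0.3125] ang -41.2 [ 28.5625 177.6273] 0.84 [163.  96.  64.]
top [ 0.4605 -0.4156] mean [ 0.4584 -0.4158] ang -5.9 [ 31.9791 181.078 ] 0.72 [ 81. 119. 172.]
top [ 0.4151 -0.6066] mean [ 0.4157 -0.6059] ang 28.0 [ 28.7521 179.4043] 0.68 [154. 141. 202.]
top [ 0.4889 -0.3348] mean [ 0.4876 -0.3346] ang -7.9 [ 28.2829 180.4597] 0.62 [ 81. 119. 172.]
top [0.5843 0.2542] mean [0.5837 0.2517] ang 80.2 [102.3276 300.1356] 0.34 [132. 170. 196.]
scene [ 0.4598 -0.4155] mean [ 0.465  -0.4157] ang -6.3 [ 29.3871 188.2845] 0.96 [ 29.  71. 139.]
scene [ 0.4739 -0.2484] mean [ 0.4774 -0.249 ] ang -5.0 [ 29.7513 192.5885] 0.85 [ 30.5  75.  141.5]
scene [ 0.4894 -0.3342] mean [ 0.4913 -0.3347] ang -8.1 [ 29.2934 189.0339] 0.82 [ 30.  73. 140.]
scene [ 0.5126 -0.1671] mean [ 0.5174 -0.1682] ang -6.3 [ 26.679  190.5588] 0.69 [ 30.  74. 141.]
scene [ 0.4329 -0.604 ] mean [ 0.438
[... 535 characters left out ...]
0.231 ] [0.8126 0.2304] 24.7 [ 93.2432 101.325 ] 0.64 [160. 172.  81.]
top lid [ 0.631  -0.0094] [ 0.6316 -0.0104] -20.5 [89.566  93.8299] 0.6 [ 54.  77. 121.]
scene rack [0.4741 0.0123] [0.4766 0.0121] -12.3 [129.4165 135.7269] 0.6 [ 62.  84. 140.]
scene rack [0.5968 0.252 ] [0.6002 0.2527] 80.4 [118.1848 296.2568] 0.58 [ 56.  99. 134.]
scene pot [0.4602 0.0115] [0.4649 0.0109] -4.6 [129.9734 140.7037] 0.84 [ 68.  85. 141.]
scene lid [ 0.6419 -0.0088] [ 0.6428 -0.0105] 2.8 [ 93.1914 105.8718] 0.94 [20. 42. 86.]
scene lid [0.8265 0.2306] [0.8265 0.2314] -37.5 [ 94.2558 104.7119] 0.79 [125. 139.  13.]
scene lid [ 0.7241 -0.2741] [ 0.7249 -0.2739] 37.3 [ 90.0454 104.2749] 0.78 [146.  61.  35.]
```

View pics/rack.png

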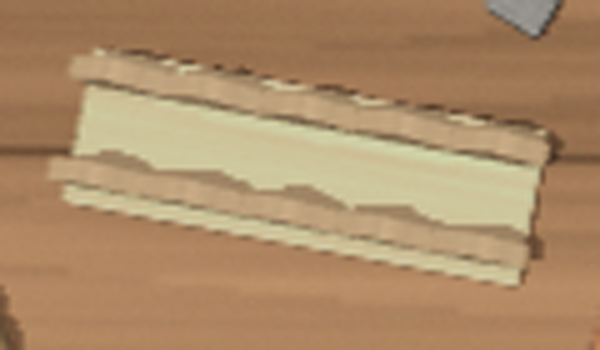

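```bash
cat >> h.py <<'E'
def Rd(psi):  # tool down, tool x at yaw psi (deg)
    return R.from_euler("z",psi,degrees=True)*R.from_euler("x",180,degrees=True)
def plan(pts):
    s=manip.state(); P=np.array(s["tcp_pos"]); Q=rot(s["tool_rot"]); x=Q.apply([1,0,0])
    print("t",round(s["t"],1),"at",P,"psi",round(np.degrees(np.arctan2(x[1],x[0]))%360,2),"down",Q.apply([0,0,1]),"w",round(s["grip_width"]*1000,1),"q6",s["joint_positions"][5])
    for g,X,Y,Z,psi in pts:
        T=np.array([X,Y,Z]); Qt=Rd(psi)
        sh=np.round(Q.inv().apply(T-P)*100,1 if np.linalg.norm(T-P)>.03 else 2); rv=np.round(np.degrees((Q.inv()*Qt).as_rotvec()),1)
        n=max(np.linalg.norm(T-P)/.06,np.abs(rv).max()/10.4)
        print([g,*sh.tolist(),*rv.tolist()],"rows",round(n,1))
        P=P+Q.apply(sh/100); Q=Q*R.from_rotvec(np.radians(rv))
E
cat > go1.py <<'E'
from h import *
plan([(8.5,.35,.27,.22,160),(8.5,.45,.02,.2,167),(4.0,.511,-.167,.12,173.6),(4.0,.511,-.167,.022,173.6)])
E
python3 go1.py
```

```text
t 2.0 at [0.237  0.5239 0.2313] psi 155.66 down [-0.  0. -1.] w 85.6 q6 1.4312100155646958
[8.5, -20.8, -18.5, 1.1, 0.0, -0.0, -4.3] rows 4.6
[8.5, -17.9, -20.0, 2.0, 0.0, -0.0, -7.0] rows 4.5
[4.0, -10.2, -16.9, 8.0, 0.0, -0.0, -6.6] rows 3.5
[4.0, 0.0, 0.0, 9.8, 0.0, -0.0, -0.0] rows 1.6
```

Request:
apply_moves:
  rows:
    - [8.5, -20.8, -18.5, 1.1, 0, 0, -4.3]
    - [8.5, -20.8, -18.5, 1.1, 0, 0, -4.3]
    - [8.5, -20.8, -18.5, 1.1, 0, 0, -4.3]
    - [8.5, -20.8, -18.5, 1.1, 0, 0, -4.3]
    - [8.5, -20.8, -18.5, 1.1, 0, 0, -4.3]

```text
t: 2.68
tcp_pos: [0.3509, 0.2672, 0.2204]
tool_rot: [0.0, 0.175, 0.985, -0.0]
contact_force: [0.1, 0.6, -0.4]
grip_width: 0.0852
gripper_force: 0.0
```

Request:
apply_moves:
  rows:
    - [8.5, -17.9, -20.0, 2.0, 0, 0, -7]
    - [8.5, -17.9, -20.0, 2.0, 0, 0, -7]
    - [8.5, -17.9, -20.0, 2.0, 0, 0, -7]
    - [8.5, -17.9, -20.0, 2.0, 0, 0, -7]
    - [8.5, -17.9, -20.0, 2.0, 0, 0, -7]

```text
t: 3.3
tcp_pos: [0.451, 0.0172, 0.2002]
tool_rot: [0.0, 0.116, 0.993, -0.0]
contact_force: [-0.6, -0.6, 0.3]
grip_width: 0.085
gripper_force: 0.0
```

Request:
apply_moves:
  rows:
    - [4, -10.2, -16.9, 8, 0, 0, -6.6]
    - [4, -10.2, -16.9, 8, 0, 0, -6.6]
    - [4, -10.2, -16.9, 8, 0, 0, -6.6]
    - [4, -10.2, -16.9, 8, 0, 0, -6.6]
    - [4, -10.2, -16.9, 8, 0, 0, -6.6]

```text
t: 3.92
tcp_pos: [0.5108, -0.1682, 0.1194]
tool_rot: [-0.001, 0.057, 0.998, 0.001]
contact_force: [-0.4, 0.4, 0.8]
grip_width: 0.0399
gripper_force: 0.0
```

```bash
python3 - <<'E'
from h import *
plan([(4.0,.511,-.167,.12,173.6),(4.0,.511,-.167,.022,173.6)])
p=manip.grab_frame("top"); cv2.imwrite("pics/a.png",cv2.resize(p["frame"][130:310,230:490],None,fx=3,fy=3))
E
```

```text
t 3.9 at [ 0.5108 -0.1682  0.1194] psi 173.43 down [-0.0015  0.0011 -1.    ] w 39.9 q6 -0.3527729012483106
[4.0, -0.0, 0.12, -0.06, 0.1, -0.1, -0.2] rows 0.0
[4.0, -0.0, 0.0, 9.8, -0.0, 0.0, 0.0] rows 1.6
```

View pics/a.png

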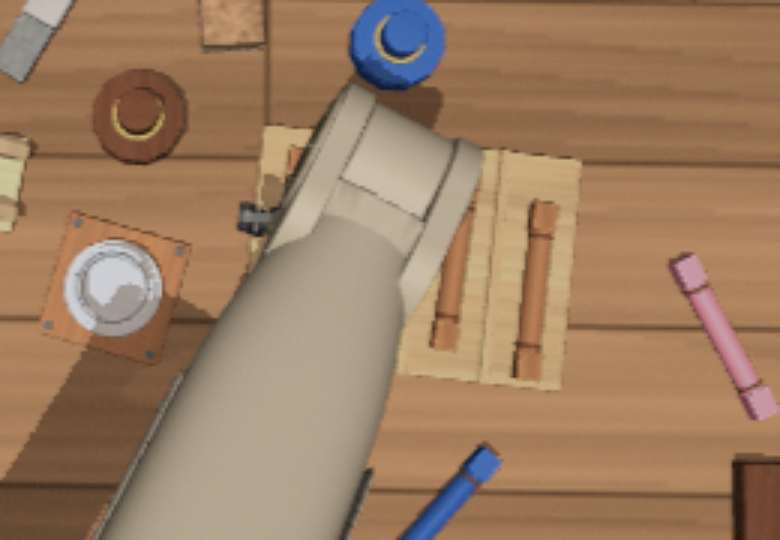

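The arm hides spindle S0 (crop ~(330,200)); lid, pot and other spindles are unmoved. Descend and grip.

Request:
apply_moves:
  rows:
    - [4, 0, 0.1, 5, 0, 0, 0]
    - [4, 0, 0.1, 8, 0, 0, 0]
    - [4, 0, 0.1, 9.7, 0, 0, 0]
    - [4, 0, 0.1, 9.7, 0, 0, 0]
    - [4, 0, 0.1, 9.7, 0, 0, 0]

```text
t: 4.6
tcp_pos: [0.512, -0.1655, 0.0247]
tool_rot: [0.001, 0.055, 0.998, -0.0]
contact_force: [-0.1, -0.1, 0.2]
grip_width: 0.0401
gripper_force: 0.0
```

Request:
apply_moves:
  rows:
    - [1.5, 0, 0, 0, 0, 0, 0]
    - [1.5, 0, 0, 0, 0, 0, 0]
    - [1.5, 0, 0, 0, 0, 0, 0]
    - [1.5, 0, 0, 0, 0, 0, 0]
    - [1.5, 0, 0, 0, 0, 0, 0]

```text
t: 5.22
tcp_pos: [0.5123, -0.1663, 0.0251]
tool_rot: [0.001, 0.056, 0.998, -0.0]
contact_force: [-0.5, 2.2, 6.4]
grip_width: 0.0215
gripper_force: 58.7
```

Request:
apply_moves:
  rows:
    - [1.5, 0, 0, -3, 0, 0, 0]
    - [1.5, 0, 0, -7, 0, 0, 0]
    - [1.5, 0, 0, -12, 0, 0, 0]
    - [1.5, 0, 0, -15, 0, 0, 0]
    - [1.5, 0, 0, -15, 0, 0, 0]

```text
t: 5.85
tcp_pos: [0.5132, -0.1672, 0.1769]
tool_rot: [0.003, 0.056, 0.998, -0.001]
contact_force: [0.5, 0.0, -0.7]
grip_width: 0.022
gripper_force: 59.0
```

```bash
python3 - <<'E'
from h import *
plan([(1.5,.546,.02,.17,171.8),(1.5,.5735,.1664,.17,170.1),(1.5,.5735,.1664,.045,170.1)])
E
```

```text
t 5.8 at [ 0.5132 -0.1672  0.1769] psi 173.56 down [ 0.0063 -0.003  -1.    ] w 22.0 q6 -0.35131290952725064
[1.5, -1.2, 19.0, 0.7, -0.1, 0.4, 1.8] rows 3.2
[1.5, -0.6, 14.9, -0.0, -0.0, -0.0, 1.7] rows 2.5
[1.5, 0.0, -0.0, 12.5, -0.0, -0.0, -0.0] rows 2.1
```

Request:
apply_moves:
  rows:
    - [1.5, -1.2, 19, 0.7, 0, 0.4, 1.8]
    - [1.5, -1.2, 19, 0.7, 0, 0.4, 1.8]
    - [1.5, -1.2, 19, 0.7, 0, 0.4, 1.8]
    - [1.5, -1.2, 19, 0.7, 0, 0.4, 1.8]
    - [1.5, -1.2, 19, 0.7, 0, 0.4, 1.8]

```text
t: 6.48
tcp_pos: [0.5439, 0.0214, 0.1655]
tool_rot: [-0.004, 0.071, 0.997, 0.0]
contact_force: [-0.6, -0.6, -1.6]
grip_width: 0.0219
gripper_force: 59.1
```

Request:
apply_moves:
  rows:
    - [1.5, -0.6, 14.9, 0, 0, 0, 1.7]
    - [1.5, -0.6, 14.9, 0, 0, 0, 1.7]
    - [1.5, -0.6, 14.9, 0, 0, 0, 1.7]
    - [1.5, -0.6, 14.9, 0, 0, 0, 1.7]
    - [1.5, -0.6, 14.9, 0, 0, 0, 1.7]

```text
t: 7.1
tcp_pos: [0.5718, 0.1659, 0.1659]
tool_rot: [-0.004, 0.088, 0.996, -0.0]
contact_force: [-0.7, -0.2, -0.9]
grip_width: 0.022
gripper_force: 59.3
```

```bash
python3 - <<'E'
from h import *
p=manip.grab_frame("scene"); cv2.imwrite("pics/b.png",cv2.resize(p["frame"][130:330,300:500],None,fx=3,fy=3))
plan([(1.5,.5735,.1664,.045,170.1)])
E
```

```text
t 7.2 at [0.5717 0.1658 0.166 ] psi 169.91 down [-0.0075  0.0004 -1.    ] w 21.5 q6 0.322694839353835
[1.5, -0.3, 0.1, 12.1, -0.1, -0.4, -0.2] rows 2.0
```

View pics/b.png

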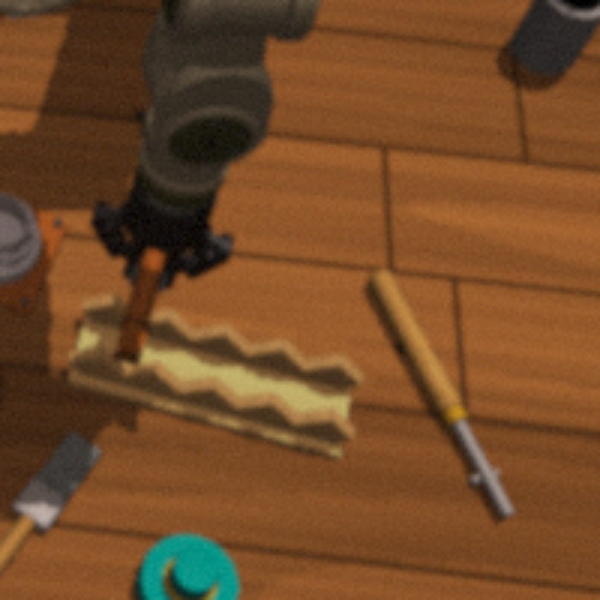

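The spindle is held level over the leftmost groove (crop ~(140,300)). Lower, release, rise.

Request:
apply_moves:
  rows:
    - [1.5, -0.2, 0, 5, 0, 0, 0]
    - [1.5, -0.2, 0, 9, 0, 0, 0]
    - [1.5, -0.2, 0, 12, 0, 0, 0]
    - [1.5, -0.2, 0, 12.1, 0, 0, 0]
    - [1.5, -0.2, 0, 12.1, 0, 0, 0]

```text
t: 7.78
tcp_pos: [0.5728, 0.1661, 0.0454]
tool_rot: [-0.004, 0.088, 0.996, -0.0]
contact_force: [-0.1, 0.6, -0.2]
grip_width: 0.022
gripper_force: 62.0
```

Request:
apply_moves:
  rows:
    - [4, 0, 0, 0.2, 0, 0, 0]
    - [4, 0, 0, 0.2, 0, 0, 0]
    - [4, 0, 0, 0.2, 0, 0, 0]
    - [4, 0, 0, 0.2, 0, 0, 0]
    - [4, 0, 0, 0.2, 0, 0, 0]

```text
t: 8.4
tcp_pos: [0.5729, 0.1677, 0.0433]
tool_rot: [-0.003, 0.087, 0.996, 0.0]
contact_force: [-0.1, 0.1, -0.0]
grip_width: 0.0398
gripper_force: 0.0
```

Request:
apply_moves:
  rows:
    - [4, 0, 0, -3, 0, 0, 0]
    - [4, 0, 0, -8, 0, 0, 0]
    - [4, 0, 0, -14, 0, 0, 0]
    - [4, 0, 0, -14, 0, 0, 0]
    - [4, 0, 0, -14, 0, 0, 0]

```text
t: 9.02
tcp_pos: [0.5738, 0.1675, 0.1831]
tool_rot: [-0.003, 0.087, 0.996, 0.0]
contact_force: [0.2, 0.8, -1.0]
grip_width: 0.0402
gripper_force: 0.0
```

```bash
python3 - <<'E'
from h import *
p=manip.grab_frame("scene"); cv2.imwrite("pics/c.png",cv2.resize(p["frame"][130:330,100:460],None,fx=2,fy=2))
spindles()
plan([(4,.53,-.06,.17,172),(4,.476,-.2485,.12,174.7)])
E
```

```text
top [ 0.415  -0.6064] mean [ 0.4145 -0.6067] ang 28.3 [ 32.6541 182.366 ] 0.96 [149. 138. 199.]
top [ 0.2306 -0.3136] mean [ 0.2296 -0.3136] ang -41.1 [ 26.6179 175.3208] 0.91 [164.  95.  63.]
top [ 0.4593 -0.4153] mean [ 0.4581 -0.4156] ang -6.3 [ 28.8878 178.8055] 0.87 [ 79. 117. 170.]
top [ 0.4897 -0.3353] mean [ 0.4915 -0.3351] ang -7.5 [ 30.6787 182.0826] 0.82 [ 80. 118. 171.]
top [0.5752 0.1685] mean [0.569  0.1692] ang -9.6 [ 33.0674 183.0659] 0.77 [ 65.   95.  136.5]
top [ 0.4757 -0.2479] mean [ 0.4766 -0.2488] ang -4.9 [ 30.3924 184.0287] 0.64 [ 80. 119. 170.]
scene [ 0.4286 -0.6055] mean [ 0.4288 -0.6051] ang 28.1 [ 28.3682 195.7388] 0.89 [106.  88. 177.]
scene [ 0.4742 -0.2489] mean [ 0.4776 -0.2492] ang -5.0 [ 30.4192 193.2869] 0.81 [ 32.  78. 146.]
scene [0.5636 0.1675] mean [0.5667 0.1673] ang -9.5 [ 31.1199 196.0368] 0.61 [ 26.  64. 118.]
scene [ 0.4603 -0.4174] mean [ 0.4665 -0.4161] ang -5.6 [ 38.1465 192.7438] 0.6 [ 32.  77. 146.]
scene [ 0.242  -0.3121] mean [ 0.2463 -0.3144] ang -41.0 [ 36.4647 183.7047] 0.53 [128.5  57.   38. ]
t 9.3 at [0.5729 0.1673 0.1816] psi 170.06 down [-0.0098  0.0005 -1.    ] w 40.1 q6 0.3221950739506383
[4, 0.3, -23.1, 1.2, -0.1, -0.6, -1.9] rows 3.9
[4, 2.7, -19.5, 5.0, 0.0, 0.0, -2.7] rows 3.4
```

View pics/c.png

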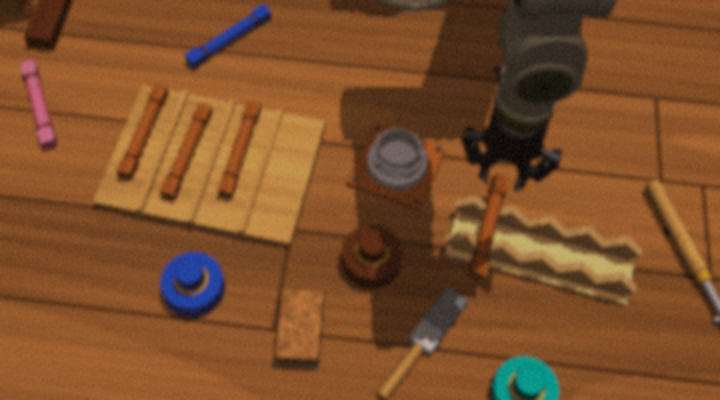

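Spindle 1 is seated in the end groove (crop ~(490,225)). Next: S1.

Request:
apply_moves:
  rows:
    - [4, 0.3, -23.1, 1.2, 0, -0.6, -1.9]
    - [4, 0.3, -23.1, 1.2, 0, -0.6, -1.9]
    - [4, 0.3, -23.1, 1.2, 0, -0.6, -1.9]
    - [4, 0.3, -23.1, 1.2, 0, -0.6, -1.9]
    - [4, 0.3, -23.1, 1.2, 0, -0.6, -1.9]

```text
t: 9.9
tcp_pos: [0.5299, -0.0622, 0.1704]
tool_rot: [0.001, 0.073, 0.997, -0.0]
contact_force: [-0.1, 1.3, 0.7]
grip_width: 0.0398
gripper_force: 0.0
```

Request:
apply_moves:
  rows:
    - [4, 2.7, -19.5, 5, 0, 0, -2.9]
    - [4, 2.7, -19.5, 5, 0, 0, -2.9]
    - [4, 2.7, -19.5, 5, 0, 0, -2.9]
    - [4, 2.7, -19.5, 5, 0, 0, -2.9]
    - [4, 2.7, -19.5, 5, 0, 0, -2.9]

```text
t: 10.52
tcp_pos: [0.4769, -0.2486, 0.1206]
tool_rot: [0.001, 0.045, 0.999, 0.0]
contact_force: [-0.4, 0.7, 0.1]
grip_width: 0.0403
gripper_force: 0.0
```

```bash
python3 - <<'E'
from h import *
plan([(4,.476,-.2485,.023,175)])
E
```

```text
t 10.5 at [ 0.4769 -0.2486  0.1206] psi 174.8 down [ 0.0025  0.0008 -1.    ] w 40.3 q6 -0.5401460376293071
[4, 0.1, -0.0, 9.8, 0.1, 0.1, -0.2] rows 1.6
```

Request:
apply_moves:
  rows:
    - [4, 0.1, 0, 5, 0, 0, 0]
    - [4, 0.1, 0, 8, 0, 0, 0]
    - [4, 0.1, 0, 9.7, 0, 0, 0]
    - [4, 0.1, 0, 9.7, 0, 0, 0]
    - [4, 0.1, 0, 9.7, 0, 0, 0]

```text
t: 11.15
tcp_pos: [0.4776, -0.248, 0.0253]
tool_rot: [0.002, 0.044, 0.999, -0.001]
contact_force: [0.3, 0.1, 0.3]
grip_width: 0.0395
gripper_force: 0.0
```

Request:
apply_moves:
  rows:
    - [1.5, 0, 0, 0, 0, 0, 0]
    - [1.5, 0, 0, 0, 0, 0, 0]
    - [1.5, 0, 0, 0, 0, 0, 0]
    - [1.5, 0, 0, 0, 0, 0, 0]
    - [1.5, 0, 0, 0, 0, 0, 0]

```text
t: 11.78
tcp_pos: [0.4776, -0.2489, 0.0258]
tool_rot: [0.003, 0.045, 0.999, -0.0]
contact_force: [0.6, 2.5, 5.7]
grip_width: 0.0219
gripper_force: 59.1
```

Request:
apply_moves:
  rows:
    - [1.5, 0, 0, -3, 0, 0, 0]
    - [1.5, 0, 0, -7, 0, 0, 0]
    - [1.5, 0, 0, -12, 0, 0, 0]
    - [1.5, 0, 0, -15, 0, 0, 0]
    - [1.5, 0, 0, -15, 0, 0, 0]

```text
t: 12.4
tcp_pos: [0.4776, -0.2501, 0.1776]
tool_rot: [0.005, 0.045, 0.999, -0.002]
contact_force: [0.4, -0.1, -2.4]
grip_width: 0.0217
gripper_force: 58.9
```

Request:
apply_moves:
  rows:
    - [1.5, -3.3, 24.1, 0, 0, 0, 2.5]
    - [1.5, -3.3, 24.1, 0, 0, 0, 2.5]
    - [1.5, -3.3, 24.1, 0, 0, 0, 2.5]
    - [1.5, -3.3, 24.1, 0, 0, 0, 2.5]
    - [1.5, -3.3, 24.1, 0, 0, 0, 2.5]

```text
t: 13.02
tcp_pos: [0.53, -0.008, 0.1731]
tool_rot: [0.001, 0.064, 0.998, 0.0]
contact_force: [-1.0, 0.5, -0.5]
grip_width: 0.0215
gripper_force: 59.0
```

Request:
apply_moves:
  rows:
    - [1.5, -2.3, 24.2, 0, 0, 0, 2.5]
    - [1.5, -2.3, 24.2, 0, 0, 0, 2.5]
    - [1.5, -2.3, 24.2, 0, 0, 0, 2.5]
    - [1.5, -2.3, 24.2, 0, 0, 0, 2.5]
    - [1.5, -2.3, 24.2, 0, 0, 0, 2.5]

```text
t: 13.65
tcp_pos: [0.5854, 0.2274, 0.1726]
tool_rot: [0.001, 0.086, 0.996, -0.0]
contact_force: [-0.0, -0.9, -0.5]
grip_width: 0.0219
gripper_force: 59.2
```

```bash
python3 - <<'E'
from h import *
plan([(1.5,.584,.2255,.045,170.1)])
E
```

```text
t 13.7 at [0.5854 0.2274 0.1726] psi 170.08 down [ 0.0021 -0.0007 -1.    ] w 21.9 q6 0.41648885007974334
[1.5, 0.1, -0.2, 12.8, -0.0, 0.1, -0.0] rows 2.1
```

Request:
apply_moves:
  rows:
    - [1.5, 0.1, -0.2, 5, 0, 0, 0]
    - [1.5, 0.1, -0.2, 10, 0, 0, 0]
    - [1.5, 0.1, -0.2, 12.7, 0, 0, 0]
    - [1.5, 0.1, -0.2, 12.8, 0, 0, 0]
    - [1.5, 0.1, -0.2, 12.8, 0, 0, 0]

```text
t: 14.28
tcp_pos: [0.584, 0.2231, 0.046]
tool_rot: [0.001, 0.088, 0.996, 0.001]
contact_force: [-1.5, 7.1, 1.8]
grip_width: 0.0217
gripper_force: 61.8
```

Request:
apply_moves:
  rows:
    - [4, 0, 0, 0.2, 0, 0, 0]
    - [4, 0, 0, 0.2, 0, 0, 0]
    - [4, 0, 0, 0.2, 0, 0, 0]
    - [4, 0, 0, 0.2, 0, 0, 0]
    - [4, 0, 0, 0.2, 0, 0, 0]

```text
t: 14.9
tcp_pos: [0.5846, 0.2231, 0.0443]
tool_rot: [0.002, 0.088, 0.996, -0.0]
contact_force: [-0.2, -0.2, 0.1]
grip_width: 0.0399
gripper_force: 0.0
```

Request:
apply_moves:
  rows:
    - [4, 0, 0, -3, 0, 0, 0]
    - [4, 0, 0, -8, 0, 0, 0]
    - [4, 0, 0, -14, 0, 0, 0]
    - [4, 0, 0, -14, 0, 0, 0]
    - [4, 0, 0, -14, 0, 0, 0]

```text
t: 15.52
tcp_pos: [0.5839, 0.2234, 0.1843]
tool_rot: [0.002, 0.088, 0.996, -0.0]
contact_force: [-0.8, 0.4, -0.0]
grip_width: 0.0399
gripper_force: 0.0
```

```bash
python3 - <<'E'
from h import *
spindles()
plan([(4,.536,-.055,.18,171.2),(4,.489,-.335,.12,172.2)])
E
```

```text
top [ 0.4155 -0.6058] mean [ 0.4158 -0.6055] ang 27.5 [ 32.7601 180.7465] 0.93 [149. 138. 199.]
top [ 0.229  -0.3123] mean [ 0.2296 -0.3133] ang -41.4 [ 26.1744 175.2907] 0.92 [165.  95.  62.]
top [0.5747 0.1675] mean [0.5738 0.1682] ang -9.0 [ 36.1577 184.7959] 0.83 [ 64.  95. 135.]
top [0.5838 0.2299] mean [0.5817 0.2291] ang -9.0 [ 34.5825 183.7295] 0.76 [ 61.  91. 136.]
top [ 0.461  -0.4157] mean [ 0.4605 -0.4157] ang -6.2 [ 30.2921 181.5379] 0.67 [ 80. 117. 170.]
top [ 0.4889 -0.3353] mean [ 0.4876 -0.3347] ang -8.4 [ 29.4927 181.5278] 0.63 [ 80. 118. 171.]
scene [0.5651 0.168 ] mean [0.5688 0.167 ] ang -9.8 [ 30.2646 193.2643] 0.91 [ 25.  60. 113.]
scene [ 0.4302 -0.6047] mean [ 0.4335 -0.6029] ang 28.0 [ 25.5262 195.3856] 0.87 [108.  90. 181.]
scene [ 0.4603 -0.4158] mean [ 0.4643 -0.4161] ang -6.0 [ 31.0443 191.1345] 0.84 [ 30.  74. 145.]
scene [0.5737 0.2276] mean [0.5764 0.2275] ang -9.8 [ 34.5183 194.9363] 0.68 [ 26.  61. 115.]
scene [ 0.4888 -0.3345] mean [ 0.4899 -0.3347] ang -8.0 [ 31.5633 190.123 ] 0.65 [ 32.  77. 147.]
scene [ 0.2427 -0.3111] mean [ 0.2436 -0.3118] ang -40.6 [ 40.0577 183.8009] 0.53 [116.  58.  43.]
t 15.7 at [0.583  0.2231 0.1824] psi 169.86 down [ 0.0002 -0.0015 -1.    ] w 39.6 q6 0.414605692996557
[4, -0.3, -28.2, 0.3, -0.1, 0.0, -1.3] rows 4.7
[4, 0.4, -28.4, 6.0, 0.0, 0.0, -1.0] rows 4.8
```

Request:
apply_moves:
  rows:
    - [4, -0.3, -28.2, 0.3, 0, 0, -1.3]
    - [4, -0.3, -28.2, 0.3, 0, 0, -1.3]
    - [4, -0.3, -28.2, 0.3, 0, 0, -1.3]
    - [4, -0.3, -28.2, 0.3, 0, 0, -1.3]
    - [4, -0.3, -28.2, 0.3, 0, 0, -1.3]

```text
t: 16.35
tcp_pos: [0.536, -0.0574, 0.1802]
tool_rot: [0.001, 0.078, 0.997, -0.0]
contact_force: [0.7, -0.1, -0.3]
grip_width: 0.0401
gripper_force: 0.0
```

Request:
apply_moves:
  rows:
    - [4, 0.4, -28.4, 6, 0, 0, -1]
    - [4, 0.4, -28.4, 6, 0, 0, -1]
    - [4, 0.4, -28.4, 6, 0, 0, -1]
    - [4, 0.4, -28.4, 6, 0, 0, -1]
    - [4, 0.4, -28.4, 6, 0, 0, -1]

```text
t: 16.98
tcp_pos: [0.4883, -0.3371, 0.1194]
tool_rot: [0.001, 0.069, 0.998, 0.0]
contact_force: [-0.2, 0.1, 0.3]
grip_width: 0.0401
gripper_force: 0.0
```

```bash
python3 - <<'E'
from h import *
p=manip.grab_frame("scene")
for o in masks(p,"spindle0",.036): print(o[0],round(o[1],1),o[2],o[3])
plan([(4,.489,-.335,.023,172),(1.5,.489,-.335,.173,172),(1.5,.5415,-.025,.173,171),(1.5,.594,.285,.173,170.1),(1.5,.594,.285,.045,170.1)])
E
```

```text
[ 0.4295 -0.6046] 28.3 [ 25.6202 194.2449] 0.92
[ 0.2427 -0.3111] -40.6 [ 37.8233 183.8093] 0.9
[0.5726 0.2283] -10.0 [ 32.9856 194.5282] 0.7
[ 0.4902 -0.3342] -9.7 [ 30.4924 190.7709] 0.66
[ 0.4837 -0.4171] -5.9 [ 27.9427 140.4083] 0.63
[0.5662 0.1681] -10.2 [ 32.248  191.1429] 0.58
t 17.1 at [ 0.4881 -0.3383  0.1188] psi 171.86 down [ 0.001   0.0003 -1.    ] w 40.1 q6 -0.5996088471979709
[4, -0.0, 0.3, 9.6, 0.0, 0.1, -0.1] rows 1.6
[1.5, -0.0, 0.0, -15.0, 0.0, -0.0, -0.0] rows 2.5
[1.5, -0.9, 31.5, -0.0, 0.0, -0.0, 1.0] rows 5.2
[1.5, -0.3, 31.4, 0.0, 0.0, -0.0, 0.9] rows 5.2
[1.5, -0.0, 0.0, 12.8, 0.0, -0.0, -0.0] rows 2.1
```

Request:
apply_moves:
  rows:
    - [4, 0, 0.2, 5, 0, 0, 0]
    - [4, 0, 0.2, 8, 0, 0, 0]
    - [4, 0, 0.2, 9.5, 0, 0, 0]
    - [4, 0, 0.2, 9.5, 0, 0, 0]
    - [4, 0, 0.2, 9.5, 0, 0, 0]

```text
t: 17.7
tcp_pos: [0.4915, -0.3333, 0.0276]
tool_rot: [0.003, 0.068, 0.998, -0.001]
contact_force: [1.4, -1.2, -0.4]
grip_width: 0.0401
gripper_force: 0.0
```

Request:
apply_moves:
  rows:
    - [1.5, 0, 0, 0, 0, 0, 0]
    - [1.5, 0, 0, 0, 0, 0, 0]
    - [1.5, 0, 0, 0, 0, 0, 0]
    - [1.5, 0, 0, 0, 0, 0, 0]
    - [1.5, 0, 0, 0, 0, 0, 0]

```text
t: 18.32
tcp_pos: [0.4916, -0.3337, 0.0282]
tool_rot: [0.003, 0.068, 0.998, -0.001]
contact_force: [-0.4, 1.5, 5.5]
grip_width: 0.0216
gripper_force: 59.2
```

Request:
apply_moves:
  rows:
    - [1.5, 0, 0, -3, 0, 0, 0]
    - [1.5, 0, 0, -7, 0, 0, 0]
    - [1.5, 0, 0, -12, 0, 0, 0]
    - [1.5, 0, 0, -15, 0, 0, 0]
    - [1.5, 0, 0, -15, 0, 0, 0]

```text
t: 18.95
tcp_pos: [0.4915, -0.3342, 0.1798]
tool_rot: [0.004, 0.068, 0.998, -0.002]
contact_force: [0.2, -0.4, -0.2]
grip_width: 0.0214
gripper_force: 58.9
```

Request:
apply_moves:
  rows:
    - [1.5, -0.8, 28, 0, 0, 0, 1]
    - [1.5, -0.8, 28, 0, 0, 0, 1]
    - [1.5, -0.8, 28, 0, 0, 0, 1]
    - [1.5, -0.8, 28, 0, 0, 0, 1]
    - [1.5, -0.8, 28, 0, 0, 0, 1]

```text
t: 19.58
tcp_pos: [0.5352, -0.0533, 0.1749]
tool_rot: [0.001, 0.076, 0.997, 0.0]
contact_force: [-1.1, 0.3, -0.6]
grip_width: 0.0214
gripper_force: 59.0
```

Request:
apply_moves:
  rows:
    - [1.5, -0.4, 28, 0, 0, 0, 0.9]
    - [1.5, -0.4, 28, 0, 0, 0, 0.9]
    - [1.5, -0.4, 28, 0, 0, 0, 0.9]
    - [1.5, -0.4, 28, 0, 0, 0, 0.9]
    - [1.5, -0.4, 28, 0, 0, 0, 0.9]

```text
t: 20.2
tcp_pos: [0.5823, 0.2227, 0.1744]
tool_rot: [0.001, 0.083, 0.997, -0.0]
contact_force: [0.2, -0.1, -0.9]
grip_width: 0.0217
gripper_force: 59.1
```

```bash
python3 - <<'E'
from h import *
plan([(1.5,.594,.285,.173,170.1),(1.5,.594,.285,.045,170.1)])
E
```

```text
t 20.2 at [0.5823 0.2227 0.1744] psi 170.44 down [ 0.0014 -0.0008 -1.    ] w 21.7 q6 0.40389237144406537
[1.5, -0.1, 6.3, 0.1, -0.0, 0.1, 0.3] rows 1.1
[1.5, -0.0, 0.0, 12.8, -0.0, -0.0, 0.0] rows 2.1
```

Request:
apply_moves:
  rows:
    - [1.5, -0.1, 6.2, 0.1, 0, 0, 0.3]
    - [1.5, -0.1, 6.3, 0.1, 0, 0, 0.3]
    - [1.5, -0.1, 6.3, 5, 0, 0, 0.3]
    - [1.5, -0.1, 6.3, 9, 0, 0, 0.3]
    - [1.5, -0.1, 6.3, 9, 0, 0, 0.3]

```text
t: 20.82
tcp_pos: [0.5913, 0.2793, 0.0815]
tool_rot: [-0.003, 0.088, 0.996, -0.002]
contact_force: [-0.9, -0.3, -0.5]
grip_width: 0.0217
gripper_force: 59.2
```

Request:
apply_moves:
  rows:
    - [1.5, 0, 0, 2.5, 0, 0, 0]
    - [1.5, 0, 0, 3.7, 0, 0, 0]
    - [1.5, 0, 0, 3.7, 0, 0, 0]
    - [4, 0, 0, 3.9, 0, 0, 0]
    - [4, 0, 0, 3.9, 0, 0, 0]

```text
t: 21.45
tcp_pos: [0.5954, 0.2812, 0.0478]
tool_rot: [0.002, 0.088, 0.996, -0.0]
contact_force: [0.2, -0.1, -0.1]
grip_width: 0.04
gripper_force: 0.0
```

Request:
apply_moves:
  rows:
    - [4, 0, 0, 0, 0, 0, 0]
    - [4, 0, 0, 0, 0, 0, 0]
    - [4, 0, 0, -3, 0, 0, 0]
    - [4, 0, 0, -8, 0, 0, 0]
    - [4, 0, 0, -14, 0, 0, 0]

```text
t: 22.08
tcp_pos: [0.5938, 0.2811, 0.1875]
tool_rot: [0.001, 0.088, 0.996, -0.001]
contact_force: [1.2, 0.5, 0.7]
grip_width: 0.04
gripper_force: 0.0
```

```bash
python3 - <<'E'
from h import *
spindles()
plan([(4,.55,.05,.18,171.5),(4,.505,-.19,.18,173),(4,.46,-.4155,.12,173.9)])
E
```

```text
top [0.5833 0.2287] mean [0.5816 0.229 ] ang -9.9 [ 33.1658 184.302 ] 0.97 [ 64.  93. 139.]
top [ 0.4152 -0.6068] mean [ 0.4138 -0.6073] ang 28.0 [ 31.4485 179.3892] 0.92 [155.5 143.  202. ]
top [ 0.2289 -0.3138] mean [ 0.2299 -0.3136] ang -40.5 [ 29.3804 177.755 ] 0.86 [162.   95.   64.5]
top [ 0.4632 -0.4158] mean [ 0.4649 -0.4161] ang -5.7 [ 26.1103 175.0598] 0.79 [ 80. 118. 171.]
top [0.5756 0.1691] mean [0.575  0.1687] ang -9.4 [ 33.9265 183.6733] 0.67 [ 50.  76. 116.]
top [0.5974 0.2883] mean [0.5938 0.2885] ang -10.2 [ 33.9622 180.8087] 0.58 [ 61.  90. 132.]
scene [ 0.4286 -0.6055] mean [ 0.4301 -0.6044] ang 28.3 [ 29.1556 193.434 ] 0.83 [103.  87. 175.]
scene [0.5656 0.1675] mean [0.5709 0.1662] ang -9.5 [ 31.0409 192.2847] 0.82 [20. 44. 85.]
scene [0.5749 0.2261] mean [0.5811 0.2263] ang -9.8 [ 36.0204 190.3201] 0.79 [ 25.  61. 114.]
scene [ 0.4586 -0.4141] mean [ 0.4582 -0.4156] ang -4.9 [ 36.4473 195.4469] 0.76 [ 32.  77. 148.]
scene [0.5867 0.2875] mean [0.5887 0.2871] ang -10.5 [ 32.5794 194.3494] 0.73 [ 25.  62. 120.]
scene [0.5949 0.2519] mean [0.5981 0.2625] ang 79.6 [119.1263 298.6866] 0.67 [ 49.  84. 118.]
scene [ 0.2427 -0.3111] mean [ 0.2441 -0.3121] ang -40.2 [ 40.0578 183.8004] 0.63 [116.   57.   42.5]
t 22.3 at [0.5958 0.2818 0.1893] psi 169.96 down [ 0.0073  0.0005 -1.    ] w 40.2 q6 0.4961263263105347
[4, 0.5, -23.6, 0.9, 0.1, 0.4, -1.5] rows 3.9
[4, 0.9, -24.4, -0.0, -0.0, 0.0, -1.5] rows 4.1
[4, 1.7, -23.0, 6.0, -0.0, 0.0, -0.9] rows 4.0
```

Three placed. Now S3.

Request:
apply_moves:
  rows:
    - [4, 0.5, -23.6, 0.9, 0, 0.4, -1.5]
    - [4, 0.5, -23.6, 0.9, 0, 0.4, -1.5]
    - [4, 0.5, -23.6, 0.9, 0, 0.4, -1.5]
    - [4, 0.5, -23.6, 0.9, 0, 0.4, -1.5]
    - [4, 0.5, -23.6, 0.9, 0, 0.4, -1.5]

```text
t: 22.9
tcp_pos: [0.5468, 0.047, 0.1763]
tool_rot: [-0.004, 0.077, 0.997, -0.0]
contact_force: [0.5, -0.3, -0.0]
grip_width: 0.0399
gripper_force: 0.0
```

Request:
apply_moves:
  rows:
    - [4, 0.9, -24.4, 0, 0, 0, -1.5]
    - [4, 0.9, -24.4, 0, 0, 0, -1.5]
    - [4, 0.9, -24.4, 0, 0, 0, -1.5]
    - [4, 0.9, -24.4, 0, 0, 0, -1.5]
    - [4, 0.9, -24.4, 0, 0, 0, -1.5]

```text
t: 23.52
tcp_pos: [0.5029, -0.1925, 0.1769]
tool_rot: [-0.002, 0.064, 0.998, 0.0]
contact_force: [0.3, 1.3, -0.3]
grip_width: 0.0401
gripper_force: 0.0
```

Request:
apply_moves:
  rows:
    - [4, 1.7, -23, 6, 0, 0, -0.9]
    - [4, 1.7, -23, 6, 0, 0, -0.9]
    - [4, 1.7, -23, 6, 0, 0, -0.9]
    - [4, 1.7, -23, 6, 0, 0, -0.9]
    - [4, 1.7, -23, 6, 0, 0, -0.9]

```text
t: 24.15
tcp_pos: [0.4578, -0.417, 0.1155]
tool_rot: [-0.003, 0.055, 0.998, 0.001]
contact_force: [0.6, 0.9, -0.3]
grip_width: 0.0402
gripper_force: 0.0
```

```bash
python3 - <<'E'
from h import *
p=manip.grab_frame("scene")
for o in masks(p,"spindle0",.036): print(o[0],round(o[1],1),o[2],o[3])
plan([(4,.46,-.4155,.023,174.2),(1.5,.46,-.4155,.173,174.2),(1.5,.508,-.16,.173,173),(1.5,.556,.09,.173,171.5),(1.5,.604,.344,.173,170.1),(1.5,.604,.344,.045,170.1)])
E
```

```text
[ 0.2424 -0.3092] -40.7 [ 41.1227 186.9498] 0.9
[ 0.4599 -0.4154] -7.6 [ 32.522  190.2668] 0.81
[0.5876 0.2871] -9.2 [ 32.6538 192.4296] 0.76
[0.5707 0.2282] -9.8 [ 33.6928 196.3103] 0.66
[0.5656 0.1678] -10.1 [ 31.8252 192.2374] 0.62
[ 0.4295 -0.6038] 27.8 [ 23.9558 190.2295] 0.54
t 24.2 at [ 0.4587 -0.4143  0.117 ] psi 173.91 down [-0.0048  0.0033 -1.    ] w 40.2 q6 -0.757405350672341
[4, -0.2, -0.1, 9.4, 0.2, -0.3, -0.3] rows 1.6
[1.5, 0.0, -0.0, -15.0, -0.0, 0.0, 0.0] rows 2.5
[1.5, -2.2, 25.9, -0.0, -0.0, 0.0, 1.2] rows 4.3
[1.5, -1.7, 25.4, -0.0, -0.0, 0.0, 1.5] rows 4.2
[1.5, -1.0, 25.8, -0.1, -0.0, 0.0, 1.4] rows 4.3
[1.5, -0.0, 0.0, 12.8, -0.0, 0.0, 0.0] rows 2.1
```

Request:
apply_moves:
  rows:
    - [4, -0.2, -0.1, 5, 0, -0.3, -0.3]
    - [4, -0.2, -0.1, 8, 0, -0.3, -0.3]
    - [4, -0.2, -0.1, 9.3, 0, -0.3, -0.3]
    - [4, -0.2, -0.1, 9.3, 0, -0.3, -0.3]
    - [4, -0.2, -0.1, 9.3, 0, -0.3, -0.3]

```text
t: 24.88
tcp_pos: [0.4611, -0.4177, 0.0271]
tool_rot: [0.002, 0.05, 0.999, -0.001]
contact_force: [0.1, -0.0, -0.3]
grip_width: 0.0397
gripper_force: 0.0
```

Request:
apply_moves:
  rows:
    - [1.5, 0, 0, 0, 0, 0, 0]
    - [1.5, 0, 0, 0, 0, 0, 0]
    - [1.5, 0, 0, 0, 0, 0, 0]
    - [1.5, 0, 0, 0, 0, 0, 0]
    - [1.5, 0, 0, 0, 0, 0, 0]

```text
t: 25.5
tcp_pos: [0.4608, -0.4182, 0.0273]
tool_rot: [0.002, 0.051, 0.999, -0.001]
contact_force: [0.8, 1.2, 6.2]
grip_width: 0.0218
gripper_force: 59.3
```

Request:
apply_moves:
  rows:
    - [1.5, 0, 0, -3, 0, 0, 0]
    - [1.5, 0, 0, -7, 0, 0, 0]
    - [1.5, 0, 0, -12, 0, 0, 0]
    - [1.5, 0, 0, -15, 0, 0, 0]
    - [1.5, 0, 0, -15, 0, 0, 0]

```text
t: 26.12
tcp_pos: [0.4608, -0.4191, 0.179]
tool_rot: [0.003, 0.051, 0.999, -0.002]
contact_force: [0.6, 0.5, -0.4]
grip_width: 0.0214
gripper_force: 58.9
```

Request:
apply_moves:
  rows:
    - [1.5, -2.2, 25.9, 0, 0, 0, 1.2]
    - [1.5, -2.2, 25.9, 0, 0, 0, 1.2]
    - [1.5, -2.2, 25.9, 0, 0, 0, 1.2]
    - [1.5, -2.2, 25.9, 0, 0, 0, 1.2]
    - [1.5, -2.2, 25.9, 0, 0, 0, 1.2]

```text
t: 26.75
tcp_pos: [0.507, -0.158, 0.1742]
tool_rot: [-0.0, 0.059, 0.998, 0.001]
contact_force: [-0.6, -0.1, -0.2]
grip_width: 0.0219
gripper_force: 59.0
```

Request:
apply_moves:
  rows:
    - [1.5, -1.7, 25.4, 0, 0, 0, 1.5]
    - [1.5, -1.7, 25.4, 0, 0, 0, 1.5]
    - [1.5, -1.7, 25.4, 0, 0, 0, 1.5]
    - [1.5, -1.7, 25.4, 0, 0, 0, 1.5]
    - [1.5, -1.7, 25.4, 0, 0, 0, 1.5]

```text
t: 27.38
tcp_pos: [0.5558, 0.091, 0.1743]
tool_rot: [0.0, 0.072, 0.997, 0.0]
contact_force: [-0.2, -1.0, -0.9]
grip_width: 0.0218
gripper_force: 59.2
```

Request:
apply_moves:
  rows:
    - [1.5, -1.0, 25.8, 0, 0, 0, 1.4]
    - [1.5, -1.0, 25.8, 0, 0, 0, 1.4]
    - [1.5, -1.0, 25.8, 0, 0, 0, 1.4]
    - [1.5, -1.0, 25.8, 0, 0, 0, 1.4]
    - [1.5, -1.0, 25.8, 0, 0, 0, 1.4]

```text
t: 28.0
tcp_pos: [0.6044, 0.3436, 0.1733]
tool_rot: [0.0, 0.085, 0.996, -0.0]
contact_force: [-0.7, -0.5, -0.9]
grip_width: 0.0217
gripper_force: 59.3
```

```bash
python3 - <<'E'
from h import *
plan([(1.5,.604,.344,.045,170.1)])
E
```

```text
t 28.0 at [0.6044 0.3436 0.1733] psi 170.21 down [ 0.0003 -0.0007 -1.    ] w 21.7 q6 0.5728123865480874
[1.5, 0.1, 0.0, 12.8, -0.0, 0.0, 0.1] rows 2.1
```

Request:
apply_moves:
  rows:
    - [1.5, 0, 0, 5, 0, 0, 0]
    - [1.5, 0, 0, 10, 0, 0, 0]
    - [1.5, 0, 0, 12.7, 0, 0, 0]
    - [1.5, 0, 0, 12.7, 0, 0, 0]
    - [1.5, 0, 0, 12.7, 0, 0, 0]

```text
t: 28.62
tcp_pos: [0.6049, 0.3405, 0.0484]
tool_rot: [0.001, 0.087, 0.996, 0.001]
contact_force: [-0.2, 4.3, -0.1]
grip_width: 0.0217
gripper_force: 62.0
```

Request:
apply_moves:
  rows:
    - [4, 0, 0, 0.2, 0, 0, 0]
    - [4, 0, 0, 0.2, 0, 0, 0]
    - [4, 0, 0, 0.2, 0, 0, 0]
    - [4, 0, 0, 0.2, 0, 0, 0]
    - [4, 0, 0, 0.2, 0, 0, 0]

```text
t: 29.25
tcp_pos: [0.6042, 0.3417, 0.0466]
tool_rot: [0.001, 0.087, 0.996, -0.0]
contact_force: [0.2, 0.4, 0.3]
grip_width: 0.0403
gripper_force: 0.0
```

Request:
apply_moves:
  rows:
    - [4, 0, 0, -3, 0, 0, 0]
    - [4, 0, 0, -8, 0, 0, 0]
    - [6, 0, 0, -14, 0, 0, 0]
    - [8.5, 0, 0, -14, 0, 0, 0]
    - [8.5, 0, 0, -14, 0, 0, 0]

```text
t: 29.88
tcp_pos: [0.6041, 0.3418, 0.1868]
tool_rot: [0.001, 0.087, 0.996, 0.0]
contact_force: [-0.3, 0.2, -0.7]
grip_width: 0.0847
gripper_force: 0.0
```

```bash
python3 - <<'E'
from h import *
from scipy.optimize import least_squares
obs={}
pics={n:manip.grab_frame(n) for n in("top","scene")}
for n,p in pics.items():
    for o in masks(p,"spindle0",.049): print(n,o[0],round(o[1],1),o[2],o[3])
    for t,z in(("lid_knob",.059),("lid",0),("pot_rim",.069),("pot",0)):
        for d in manip.landmark_of(p,t):
            if d["score"]>.3: print(n,t,round(d["score"],2),np.round(d["xy"],1),at_z(p,d["xy"],z))
f=pics["top"]["frame"];g=pics["scene"]["frame"]
a=cv2.resize(f[140:260,230:310],None,fx=5,fy=5,interpolation=cv2.INTER_CUBIC)
b=cv2.resize(g[170:290,250:330],None,fx=5,fy=5,interpolation=cv2.INTER_CUBIC)
cv2.imwrite("pics/d.png",np.hstack([a,b])[:600,:800])
plan([])
E
```

```text
top [0.5822 0.2247] -10.2 [ 33.6238 181.1911] 0.9
top [0.5946 0.2855] -9.9 [ 35.2355 182.4456] 0.78
top [0.5741 0.1672] -10.2 [ 35.1134 182.9632] 0.7
top [ 0.2323 -0.3112] -41.2 [ 29.6191 177.9873] 0.65
top [ 0.4161 -0.5996] 28.3 [ 30.8644 177.8107] 0.65
top [0.605  0.3448] -9.8 [ 35.2947 182.8364] 0.56
top lid_knob 0.92 [271.9 165.1] [0.6392 0.0012 0.059 ]
top lid_knob 0.92 [363.6 142.9] [ 0.711  -0.2757  0.059 ]
top lid_knob 0.92 [197.7 106.5] [0.8164 0.2307 0.059 ]
top lid 0.88 [361.2 144.3] [ 0.7193 -0.2789  0.    ]
top lid 0.66 [275.4 167.5] [ 0.6413 -0.0082  0.    ]
top lid 0.57 [198.6 115.3] [0.8057 0.2393 0.    ]
top lid 0.34 [220.1 184. ] [0.5864 0.1654 0.    ]
top pot_rim 0.56 [267.9 225.5] [0.4563 0.0098 0.069 ]
top pot 0.77 [267.  228.6] [0.4481 0.015  0.    ]
scene [0.6011 0.3439] -9.8 [ 32.4763 192.2724] 0.9
scene [ 0.2524 -0.3066] -40.8 [ 31.1596 174.0127] 0.77
scene [0.5793 0.2251] -10.0 [ 31.1018 190.6836] 0.72
scene [ 0.437  -0.5984] 28.4 [ 24.6706 188.3999] 0.69
scene [0.5921 0.2845] -9.5 [ 32.3561 195.1098] 0.61
scene [0.572  0.1653] -9.3 [ 29.241  189.5262] 0.56
scene [0.4796 0.0134] -15.1 [125.0449 134.576 ] 0.37
scene lid_knob 0.82 [287.  252.1] [ 0.635  -0.0074  0.059 ]
scene lid_knob 0.67 [361.4 321.2] [0.8236 0.2251 0.059 ]
scene lid_knob 0.6 [194.3 264.9] [ 0.7132 -0.2792  0.059 ]
scene lid_knob 0.46 [383.  250.5] [0.5916 0.2853 0.059 ]
scene lid 0.9 [283.3 260.9] [ 0.6381 -0.0169  0.    ]
scene lid 0.79 [358.7 329.9] [0.8303 0.2274 0.    ]
scene lid 0.69 [196.9 273.8] [ 0.7164 -0.2786  0.    ]
scene pot_rim 0.87 [296.2 205.5] [0.4701 0.004  0.069 ]
scene pot 0.58 [299.7 215.5] [0.4646 0.0187 0.    ]
t 30.5 at [0.604  0.3417 0.1864] psi 170.06 down [ 0.0016 -0.0001 -1.    ] w 85.1 q6 0.5731535011015295
```

View pics/d.png

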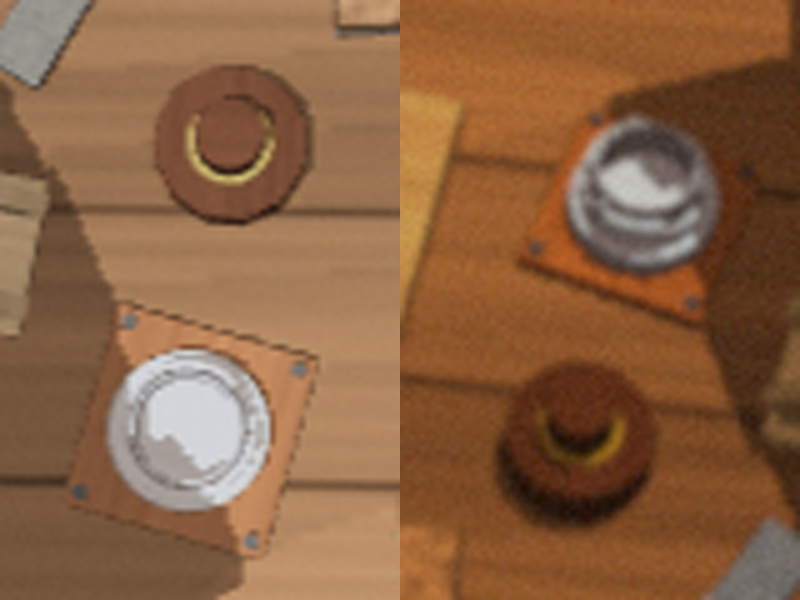

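All four spindles lie in the grooves; the dark lid (top crop (233,144)) and pot (top crop (189,430)) are clear. Fit both by silhouettes in both cameras.

```bash
cat > fit.py <<'E'
from h import *
from scipy.optimize import minimize
def circ(r,z): 
    a=np.linspace(0,2*np.pi,48,endpoint=False); return np.c_[r*np.cos(a),r*np.sin(a),np.full(48,z)]
S=np.array([[x,y,z] for x in(-.065,.065) for y in(-.065,.065) for z in(0,.012)])
LID=[np.vstack([circ(.047,0),circ(.047,.037)]),np.vstack([circ(.022,.040),circ(.022,.068)])]
POT=[S,np.vstack([circ(.05,.0),circ(.05,.031)]),np.vstack([circ(.036,.031),circ(.036,.069)])]
def render(p,parts,v):
    Q=R.from_euler("z",v[2]); im=np.zeros((420*4,560*4),np.uint8)
    for part in parts:
        X=Q.apply(part)+[v[0],v[1],0]
        uv=np.array([pix(p,x) for x in X]); h=cv2.convexHull(((uv+.5)*4*16-8).astype(np.int32))
        cv2.fillConvexPoly(im,h,255,shift=4)
    return cv2.resize(im,(560,420),interpolation=cv2.INTER_AREA)/255.
def getmask(p,name,near,z):
    ms=[]
    for _ in range(2):
        for d in manip.cut_out(p,name):
            if np.hypot(*(at_z(p,d["xy"],z)[:2]-near))<.04: ms.append(d["mask"].astype(float)); break
    return np.mean(ms,0)
def fit(name,parts,x0,pics,z,yaw=0.):
    M=[(p,getmask(p,name,x0,z)) for p in pics]
    def run(MM):
        c=lambda v:sum(np.abs(render(p,parts,v)-m).sum() for p,m in MM)
        best=minimize(c,[*x0,yaw],method="Nelder-Mead",options=dict(initial_simplex=np.array([[*x0,yaw],[x0[0]+.01,x0[1],yaw],[x0[0],x0[1]+.01,yaw],[*x0,yaw+.2]]),maxfev=120))
        return best.x,best.fun
    for MM in (M[:1],M[1:],M): 
        x,f=run(MM); print(name,x,round(f,1),[m.sum() for _,m in MM])
E
python3 - <<'E'
from fit import *
pics=[manip.grab_frame(n) for n in("top","scene")]
fit("lid",LID,[.632,-.009],pics,.03)
fit("pot",POT,[.457,.012],pics,.02,-.25)
plan([])
E
```

```text
lid [ 0.6346 -0.0105  0.0459] 32.7 [np.float64(760.0)]
lid [ 0.632 -0.009  0.   ] nan [np.float64(nan)]
lid [ 0.632 -0.009  0.   ] nan [np.float64(760.0), np.float64(nan)]
pot [ 0.4571  0.0123 -0.2506] 82.0 [np.float64(1712.0)]
pot [ 0.4563  0.0122 -0.2579] 64.9 [np.float64(1359.0)]
pot [ 0.4567  0.0125 -0.2515] 148.9 [np.float64(1712.0), np.float64(1359.0)]
t 31.0 at [0.604  0.3417 0.1866] psi 170.06 down [ 0.0019 -0.0001 -1.    ] w 85.0 q6 0.5731600089570006
  return _methods._mean(a, axis=axis, dtype=dtype,
  ret = ret.dtype.type(ret / rcount)
```

```bash
python3 - <<'E'
from h import *
plan([(7,.62,.16,.17,170),(7,.634,-.0100,.11,170),(7,.634,-.01,.042,170)])
E
```

```text
t 31.0 at [0.604  0.3417 0.1866] psi 170.06 down [ 0.0019 -0.0001 -1.    ] w 85.0 q6 0.5731600089570006
[7, -4.7, -17.6, 1.7, 0.0, 0.1, 0.1] rows 3.1
[7, -4.4, -16.5, 6.0, 0.0, 0.0, -0.0] rows 3.0
[7, 0.1, -0.0, 6.8, 0.0, 0.0, -0.0] rows 1.1
```

Request:
apply_moves:
  rows:
    - [7, -4.7, -17.6, 1.7, 0, 0, 0]
    - [7, -4.7, -17.6, 1.7, 0, 0, 0]
    - [7, -4.7, -17.6, 1.7, 0, 0, 0]
    - [7, -4.7, -17.6, 1.7, 0, 0, 0]
    - [7, -4.7, -17.6, 1.7, 0, 0, 0]

```text
t: 31.6
tcp_pos: [0.6201, 0.1601, 0.1698]
tool_rot: [0.001, 0.087, 0.996, 0.0]
contact_force: [-0.3, 0.1, 1.4]
grip_width: 0.07
gripper_force: 0.0
```

Request:
apply_moves:
  rows:
    - [7, -4.4, -16.5, 6, 0, 0, 0]
    - [7, -4.4, -16.5, 6, 0, 0, 0]
    - [7, -4.4, -16.5, 6, 0, 0, 0]
    - [7, -4.4, -16.5, 6, 0, 0, 0]
    - [7, -4.4, -16.5, 6, 0, 0, 0]

```text
t: 32.22
tcp_pos: [0.6352, -0.0084, 0.1099]
tool_rot: [0.001, 0.086, 0.996, 0.0]
contact_force: [-0.5, 0.7, -0.4]
grip_width: 0.07
gripper_force: 0.0
```

```bash
python3 - <<'E'
from h import *
plan([(7,.634,-.01,.042,170)])
p=manip.grab_frame("scene"); cv2.imwrite("pics/e.png",cv2.resize(p["frame"][150:300,220:370],None,fx=4,fy=4))
E
```

```text
t 32.2 at [ 0.6352 -0.0084  0.1099] psi 170.14 down [ 0.0019  0.0006 -1.    ] w 70.0 q6 0.032228323134926774
[7, 0.1, -0.2, 6.8, 0.1, 0.1, 0.1] rows 1.1
```

View pics/e.png

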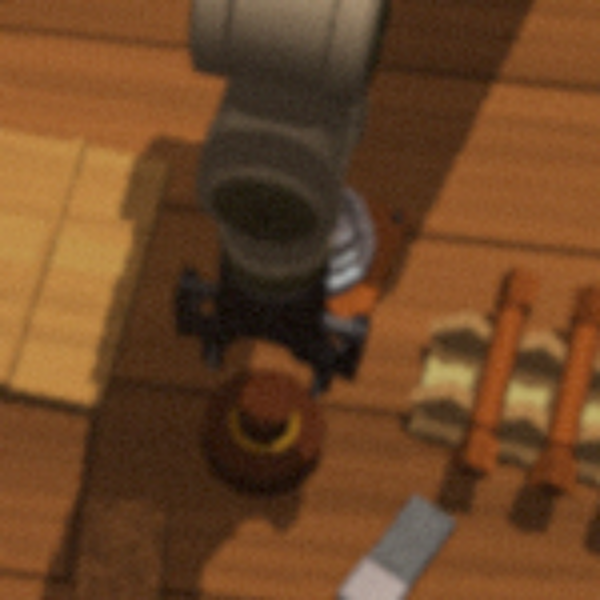

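The fingers straddle the knob (crop (265,400)). Descend, close, open, turn 70°, close again to centre.

Request:
apply_moves:
  rows:
    - [7, 0.1, -0.2, 3, 0, 0, 0]
    - [7, 0.1, -0.2, 5.5, 0, 0, 0]
    - [7, 0.1, -0.2, 6.7, 0, 0, 0]
    - [7, 0.1, -0.2, 6.8, 0, 0, 0]
    - [7, 0.1, -0.2, 6.8, 0, 0, 0]

```text
t: 32.9
tcp_pos: [0.6345, -0.0111, 0.0428]
tool_rot: [0.002, 0.086, 0.996, 0.0]
contact_force: [0.7, 0.4, -0.0]
grip_width: 0.0696
gripper_force: 0.0
```

Request:
apply_moves:
  rows:
    - [3.5, 0, 0, 0, 0, 0, 0]
    - [3.5, 0, 0, 0, 0, 0, 0]
    - [3.5, 0, 0, 0, 0, 0, 0]
    - [3.5, 0, 0, 0, 0, 0, 0]
    - [3.5, 0, 0, 0, 0, 0, 0]

```text
t: 33.52
tcp_pos: [0.6349, -0.0114, 0.0433]
tool_rot: [0.002, 0.087, 0.996, 0.0]
contact_force: [-0.0, 2.0, 5.5]
grip_width: 0.0427
gripper_force: 61.2
```

```bash
python3 - <<'E'
from h import *
plan([]); s=manip.state(); print(s["contact_force"],s["ft_torque"],s["gripper_force"])
E
```

```text
t 33.5 at [ 0.6349 -0.0114  0.0433] psi 170.07 down [ 0.0048  0.0005 -1.    ] w 42.7 q6 0.02844868020020333
[-0.0469  2.0091  5.4583] [ 0.5489  0.0176 -0.0269] 61.21332406997681
```

Request:
apply_moves:
  rows:
    - [6.5, 0, 0, 0, 0, 0, 0]
    - [6.5, 0, 0, 0, 0, 0, 0]
    - [6.5, 0, 0, 0, 0, 0, 10]
    - [6.5, 0, 0, 0, 0, 0, 20]
    - [6.5, 0, 0, 0, 0, 0, 30]

```text
t: 34.15
tcp_pos: [0.6334, -0.0118, 0.0413]
tool_rot: [0.001, 0.344, 0.939, 0.0]
contact_force: [0.3, -0.1, 1.0]
grip_width: 0.0648
gripper_force: 0.0
```

Request:
apply_moves:
  rows:
    - [6.5, 0, 0, 0, 0, 0, 10]
    - [6.5, 0, 0, 0, 0, 0, 20]
    - [6.5, 0, 0, 0, 0, 0, 30]
    - [6.5, 0, 0, 0, 0, 0, 40]
    - [6.5, 0, 0, 0, 0, 0, 40]

```text
t: 34.78
tcp_pos: [0.6335, -0.0118, 0.0413]
tool_rot: [0.0, 0.642, 0.767, 0.0]
contact_force: [0.2, -0.5, 1.1]
grip_width: 0.0651
gripper_force: 0.0
```

Request:
apply_moves:
  rows:
    - [3.5, 0, 0, 0, 0, 0, 0]
    - [3.5, 0, 0, 0, 0, 0, 0]
    - [3.5, 0, 0, 0, 0, 0, 0]
    - [3.5, 0, 0, 0, 0, 0, 0]
    - [3.5, 0, 0, 0, 0, 0, 0]

```text
t: 35.4
tcp_pos: [0.6342, -0.0118, 0.042]
tool_rot: [0.001, 0.642, 0.766, 0.001]
contact_force: [0.6, -0.4, 3.2]
grip_width: 0.0425
gripper_force: 61.4
```

Request:
apply_moves:
  rows:
    - [3.5, 0, 0, -2, 0, 0, 0]
    - [3.5, 0, 0, -5, 0, 0, 0]
    - [3.5, 0, 0, -9, 0, 0, 0]
    - [3.5, 0, 0, -12, 0, 0, 0]
    - [3.5, 0, 0, -12, 0, 0, 0]

```text
t: 36.02
tcp_pos: [0.6345, -0.0118, 0.1633]
tool_rot: [0.002, 0.642, 0.766, 0.001]
contact_force: [-0.2, 0.7, -3.3]
grip_width: 0.0426
gripper_force: 61.4
```

```bash
python3 - <<'E'
from h import *
plan([(3.5,.4567,.0123,.16,100)])
E
```

```text
t 36.0 at [ 0.6345 -0.0118  0.1633] psi 100.06 down [ 0.005  -0.0005 -1.    ] w 42.6 q6 1.2501447121672882
[3.5, 5.5, -17.1, 0.2, 0.3, 0.1, 0.1] rows 3.0
```

Request:
apply_moves:
  rows:
    - [3.5, 1.5, -5, 0.2, 0, 0, 0]
    - [3.5, 3.3, -10.5, 0.2, 0, 0, 0]
    - [3.5, 5, -15.5, 0.2, 0, 0, 0]
    - [3.5, 5.5, -17.1, 0.2, 0, 0, 0]
    - [3.5, 5.5, -17.1, 0.2, 0, 0, 0]

```text
t: 36.65
tcp_pos: [0.454, 0.0129, 0.1582]
tool_rot: [-0.0, 0.642, 0.766, 0.0]
contact_force: [1.0, 0.4, -3.2]
grip_width: 0.0422
gripper_force: 62.1
```

```bash
python3 - <<'E'
from h import *
plan([(3.5,.4567,.0123,.122,100)])
p=manip.grab_frame("scene"); cv2.imwrite("pics/f.png",cv2.resize(p["frame"][130:280,220:370],None,fx=4,fy=4))
E
```

```text
t 36.6 at [0.454  0.0129 0.1582] psi 100.07 down [-0.0002  0.0002 -1.    ] w 42.2 q6 1.2463065713426134
[3.5, -0.1, 0.3, 3.6, -0.0, -0.0, 0.1] rows 0.6
```

View pics/f.png

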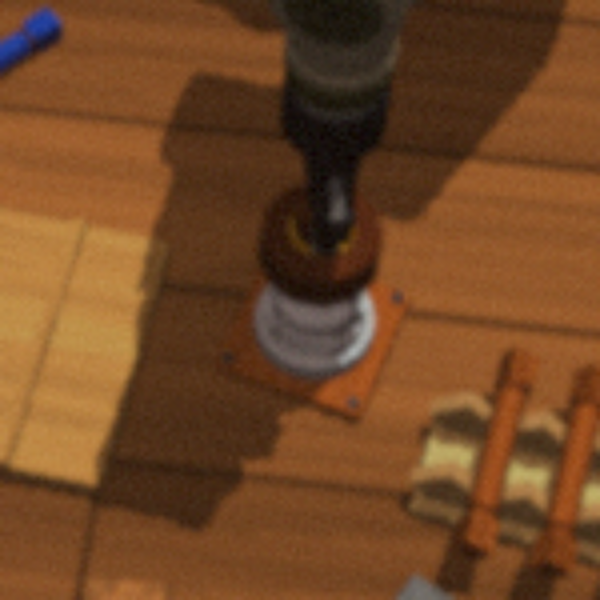

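Lid hangs above the pot (crop lid (320,245), pot (315,330)). Check lid-vs-pot offset with a silhouette fit.

```bash
python3 - <<'E'
from fit import *
p=manip.grab_frame("scene"); near=np.array([.4545,.0127])
h=.158-.042
L=[np.vstack([circ(.047,h),circ(.047,h+.037)])]
ms=[d for d in manip.cut_out(p,"lid")]
for d in ms: print(round(d["score"],2),np.round(d["xy"]),at_z(p,d["xy"],h+.02))
m=[d["mask"] for d in ms if np.hypot(*(at_z(p,d["xy"],h+.02)[:2]-near))<.04]
if m:
    m=m[0].astype(float); box=np.nonzero(m); print("u",box[1].min(),box[1].max(),"v",box[0].min(),box[0].max())
    for v in [(.4545,.0127,0)]:
        r=np.nonzero(render(p,L,v)>.5); print("pred u",r[1].min(),r[1].max(),"v",r[0].min(),r[0].max())
# colour profile rows across skirt
f=p["frame"].astype(int)
q=render(p,[POT[1]],(.4567,.0123,0)); r=np.nonzero(q>.5); print("pot body pred u",r[1].min(),r[1].max(),"v",r[0].min(),r[0].max())
g=cv2.cvtColor(p["frame"],cv2.COLOR_BGR2HSV); 
b=(g[...,1]<70)&(g[...,2]>50); b[:198]=0;b[232:]=0; b[:,:275]=0;b[:,325:]=0
b=cv2.morphologyEx(b.astype(np.uint8),cv2.MORPH_OPEN,np.ones((2,2)));r=np.nonzero(b); print("pot seen u",r[1].min(),r[1].max(),"v",r[0].min(),r[0].max())
plan([])
E
```

```text
0.97 [359. 325.] [0.8605 0.2075 0.136 ]
0.9 [297. 196.] [0.4763 0.0028 0.136 ]
0.86 [194. 272.] [ 0.7667 -0.2569  0.136 ]
u 286 314 v 178 205
pred u 286 316 v 175 206
pot body pred u 283 313 v 196 226
pot seen u 285 314 v 203 224
t 36.8 at [0.4569 0.0123 0.1591] psi 100.05 down [ 0.0026 -0.0002 -1.    ] w 42.5 q6 1.246283613331082
```

Request:
apply_moves:
  rows:
    - [3.5, 0, 0, 2, 0, 0, 0]
    - [3.5, 0, 0, 3.5, 0, 0, 0]
    - [3.5, 0, 0, 4.2, 0, 0, 0]
    - [3.5, 0, 0, 4.6, 0, 0, 0]
    - [3.5, 0, 0, 4.6, 0, 0, 0]

```text
t: 37.42
tcp_pos: [0.456, 0.0126, 0.1134]
tool_rot: [0.001, 0.642, 0.766, 0.001]
contact_force: [-0.1, 0.8, -2.4]
grip_width: 0.0424
gripper_force: 62.1
```

```bash
cat > st.py <<'E'
from h import *
plan([]); s=manip.state(); print("F",s["contact_force"],"M",s["ft_torque"],"g",round(s["gripper_force"],1))
E
python3 st.py
```

```text
t 37.4 at [0.456  0.0126 0.1134] psi 100.06 down [ 0.0018 -0.0001 -1.    ] w 42.4 q6 1.246292354216941
F [-0.1492  0.7755 -2.4092] M [-0.0054  0.0461  0.0568] g 62.1
```

Request:
apply_moves:
  rows:
    - [3.5, 0, 0, 0.3, 0, 0, 0]
    - [3.5, 0, 0, 0.5, 0, 0, 0]
    - [3.5, 0, 0, 0.6, 0, 0, 0]
    - [3.5, 0, 0, 0.6, 0, 0, 0]

```text
t: 37.92
tcp_pos: [0.4558, 0.0127, 0.1075]
tool_rot: [0.001, 0.642, 0.766, 0.001]
contact_force: [0.6, 0.6, -1.1]
grip_width: 0.0422
gripper_force: 62.1
```

```bash
python3 st.py
```

```text
t 37.9 at [0.4558 0.0127 0.1075] psi 100.07 down [ 0.0023  0.0001 -1.    ] w 42.2 q6 1.2463096298128746
F [ 0.6015  0.6262 -1.1355] M [ 0.1685  0.0185 -0.0069] g 62.1
```

Request:
apply_moves:
  rows:
    - [3.5, 0, 0, 0.2, 0, 0, 0]
    - [3.5, 0, 0, 0.3, 0, 0, 0]
    - [3.5, 0, 0, 0.3, 0, 0, 0]

```text
t: 38.3
tcp_pos: [0.4561, 0.0129, 0.1047]
tool_rot: [0.001, 0.642, 0.766, 0.001]
contact_force: [0.8, 3.5, 0.3]
grip_width: 0.0424
gripper_force: 62.5
```

```bash
python3 st.py
```

```text
t 38.3 at [0.4561 0.0129 0.1047] psi 100.08 down [ 0.0029  0.0007 -1.    ] w 42.4 q6 1.2463380646294664
F [0.8125 3.5145 0.3433] M [ 0.7633 -0.1595  0.0353] g 62.5
```

Request:
apply_moves:
  rows:
    - [3.5, 0.15, 0, 0, 0, 0, 0]
    - [3.5, 0.15, 0, 0, 0, 0, 0]
    - [3.5, 0.15, 0, 0, 0, 0, 0]

```text
t: 38.67
tcp_pos: [0.456, 0.0135, 0.1048]
tool_rot: [0.002, 0.643, 0.766, 0.001]
contact_force: [0.9, -2.7, 3.5]
grip_width: 0.0426
gripper_force: 62.5
```

```bash
python3 st.py
```

```text
t 38.7 at [0.456  0.0135 0.1048] psi 100.04 down [ 0.0031 -0.0013 -1.    ] w 42.6 q6 1.2495210770471856
F [ 0.8766 -2.7336  3.4657] M [-0.2938 -0.2964 -0.0201] g 62.5
```

Request:
apply_moves:
  rows:
    - [4.9, -0.07, 0, 0, 0, 0, 0]
    - [4.9, -0.07, 0, 0, 0, 0, 0]
    - [4.9, -0.07, 0, 0.3, 0, 0, 0]
    - [3.5, -0.07, 0, 0.3, 0, 0, 0]
    - [3.5, -0.07, 0, 0.3, 0, 0, 0]

```text
t: 39.3
tcp_pos: [0.4561, 0.0136, 0.1014]
tool_rot: [0.001, 0.642, 0.766, 0.001]
contact_force: [4.5, 0.3, -0.8]
grip_width: 0.0426
gripper_force: 60.6
```

```bash
python3 st.py
```

```text
t 39.3 at [0.4561 0.0136 0.1014] psi 100.06 down [ 0.003   0.0004 -1.    ] w 42.6 q6 1.2481179378976968
F [ 4.4676  0.29   -0.7877] M [ 0.2959 -1.0663 -0.0778] g 60.6
```

Request:
apply_moves:
  rows:
    - [3.5, 0, 0.09, 0, 0, 0, 0]
    - [3.5, 0, 0.09, 0, 0, 0, -8]
    - [3.5, 0, 0.09, 0, 0, 0, -16]
    - [3.5, 0, 0.09, 0, 0, 0, -16]
    - [4.9, 0, 0.09, 0, 0, 0, -16]

```text
t: 39.92
tcp_pos: [0.454, 0.0139, 0.1006]
tool_rot: [-0.001, 0.529, 0.848, -0.001]
contact_force: [-0.7, 0.1, 0.8]
grip_width: 0.0488
gripper_force: 0.4
```

Request:
apply_moves:
  rows:
    - [4.9, 0, 0, 0, 0, 0, 0]
    - [4.9, 0, 0, 0, 0, 0, 0]
    - [3.5, 0, 0, 0, 0, 0, 0]
    - [3.5, 0, 0, 0, 0, 0, 0]
    - [3.5, 0, 0, 0, 0, 0, 0]

```text
t: 40.55
tcp_pos: [0.4552, 0.0131, 0.1014]
tool_rot: [0.0, 0.53, 0.848, -0.001]
contact_force: [-4.6, -2.2, 5.0]
grip_width: 0.0422
gripper_force: 60.2
```

```bash
python3 st.py; cat > zfit.py <<'E'
from fit import *
p=manip.grab_frame("scene"); c=(.457,.0133,0)
m=[d["mask"] for d in manip.cut_out(p,"lid") if np.hypot(*(at_z(p,d["xy"],.08)[:2]-c[:2]))<.05]
if not m: print("no lid mask"); raise SystemExit
m=m[0].astype(float); r=np.nonzero(m); print("mask v",r[0].min(),r[0].max(),"u",r[1].min(),r[1].max())
for h in(.063,.057,.052,.046,.039):
    P=[np.vstack([circ(.047,h),circ(.047,h+.037)]),np.vstack([circ(.022,h+.04),circ(.022,h+.068)])]
    q=render(p,P,c); r=np.nonzero(q>.5); b=slice(int(r[0].max()-12),None)
    print(h,"diff lower",round(np.abs(q-m)[b].sum(),1),"pred v max",r[0].max())
E
python3 zfit.py
```

```text
t 40.5 at [0.4552 0.0131 0.1014] psi 116.04 down [-0.0004 -0.0014 -1.    ] w 42.2 q6 0.9693830206758355
F [-4.6114 -2.1949  5.0371] M [-0.3869  1.0934 -0.0053] g 60.2
mask v 186 214 u 284 313
0.063 diff lower 52.3 pred v max 216
0.057 diff lower 77.0 pred v max 217
0.052 diff lower 99.5 pred v max 217
0.046 diff lower 124.9 pred v max 218
0.039 diff lower 152.6 pred v max 219
```

Request:
apply_moves:
  rows:
    - [3.5, 0, -0.05, 0, 0, 0, 0]
    - [3.5, 0, -0.05, 0, 0, 0, -8]
    - [3.5, 0, -0.05, 0, 0, 0, -16]
    - [3.5, 0, -0.05, 0, 0, 0, -16]
    - [5.2, 0, -0.05, 0, 0, 0, -16]

```text
t: 41.28
tcp_pos: [0.4553, 0.0138, 0.1011]
tool_rot: [0.0, 0.406, 0.914, 0.0]
contact_force: [0.0, -0.4, -0.1]
grip_width: 0.0522
gripper_force: 0.4
```

Request:
apply_moves:
  rows:
    - [5.2, 0, 0, 0, 0, 0, 0]
    - [5.2, 0, 0, 0, 0, 0, 0]
    - [3.5, 0, 0, 0, 0, 0, 0]
    - [3.5, 0, 0, 0, 0, 0, 0]
    - [3.5, 0, 0, 0, 0, 0, 0]

```text
t: 41.9
tcp_pos: [0.4557, 0.0122, 0.1018]
tool_rot: [0.001, 0.407, 0.914, -0.001]
contact_force: [-4.2, -3.1, 5.5]
grip_width: 0.0427
gripper_force: 60.2
```

```bash
python3 st.py; python3 zfit.py
python3 - <<'E'
from h import *
p=manip.grab_frame("scene"); cv2.imwrite("pics/g.png",cv2.resize(p["frame"][160:240,255:345],None,fx=6,fy=6,interpolation=cv2.INTER_CUBIC))
E
```

```text
t 41.9 at [0.4557 0.0122 0.1018] psi 132.02 down [ 0.0012 -0.0026 -1.    ] w 42.7 q6 0.6894574382938488
F [-4.2458 -3.1424  5.5132] M [-0.799   0.8909 -0.0422] g 60.2
mask v 187 215 u 284 313
0.063 diff lower 31.5 pred v max 216
0.057 diff lower 49.0 pred v max 217
0.052 diff lower 71.0 pred v max 217
0.046 diff lower 96.4 pred v max 218
0.039 diff lower 124.6 pred v max 219
```

View pics/g.png

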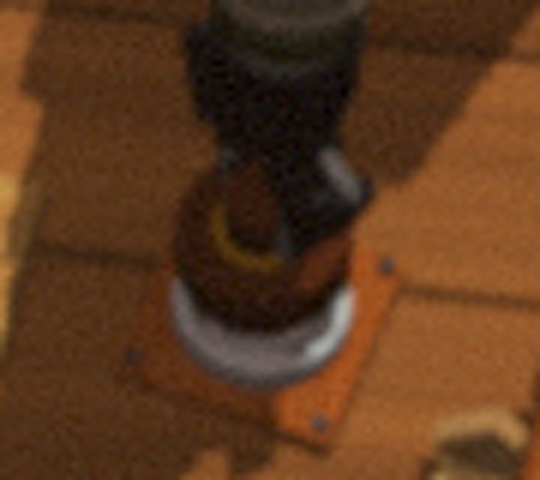

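Request:
apply_moves:
  rows:
    - [3.5, 0, -0.06, 0, 0, 0, 0]
    - [3.5, 0, -0.06, 0, 0, 0, -8]
    - [3.5, 0, -0.06, 0, 0, 0, -16]
    - [3.5, 0, -0.06, 0, 0, 0, -16]
    - [5.2, 0, -0.06, 0, 0, 0, -16]

```text
t: 42.68
tcp_pos: [0.455, 0.0133, 0.1014]
tool_rot: [0.001, 0.275, 0.961, 0.0]
contact_force: [-0.4, -0.1, 0.7]
grip_width: 0.0521
gripper_force: 0.3
```

Request:
apply_moves:
  rows:
    - [5.2, 0, 0, 0, 0, 0, 0]
    - [5.2, 0, 0, 0, 0, 0, 0]
    - [3.5, 0, 0, 0, 0, 0, 0]
    - [3.5, 0, 0, 0, 0, 0, 0]
    - [3.5, 0, 0, 0, 0, 0, 0]

```text
t: 43.3
tcp_pos: [0.4559, 0.0119, 0.1018]
tool_rot: [0.001, 0.276, 0.961, -0.001]
contact_force: [-2.9, -4.0, 5.6]
grip_width: 0.0424
gripper_force: 60.2
```

```bash
python3 st.py; python3 zfit.py
```

```text
t 43.3 at [0.4559 0.0119 0.1018] psi 147.99 down [ 0.0024 -0.0023 -1.    ] w 42.4 q6 0.4095811266158225
F [-2.8743 -4.0015  5.6134] M [-0.7518  0.5172 -0.1885] g 60.2
mask v 186 216 u 284 313
0.063 diff lower 18.5 pred v max 216
0.057 diff lower 32.0 pred v max 217
0.052 diff lower 54.5 pred v max 217
0.046 diff lower 79.9 pred v max 218
0.039 diff lower 107.6 pred v max 219
```

Request:
apply_moves:
  rows:
    - [3.5, 0, 0, 0, 0, 0, -8]
    - [3.5, 0, 0, 0, 0, 0, -16]
    - [3.5, 0, 0, 0, 0, 0, -16]
    - [5.2, 0, 0, 0, 0, 0, -16]
    - [5.2, 0, 0, 0, 0, 0, -16]

```text
t: 44.02
tcp_pos: [0.4559, 0.0129, 0.1013]
tool_rot: [0.001, 0.139, 0.99, 0.0]
contact_force: [-2.0, -1.6, 0.5]
grip_width: 0.0517
gripper_force: 0.5
```

Request:
apply_moves:
  rows:
    - [5.2, 0, 0, 0, 0, 0, 0]
    - [5.2, 0, 0, 0, 0, 0, 0]

```text
t: 44.28
tcp_pos: [0.4557, 0.0128, 0.1012]
tool_rot: [0.001, 0.139, 0.99, -0.0]
contact_force: [-0.2, -1.0, 0.7]
grip_width: 0.0518
gripper_force: 0.7
```

```bash
python3 st.py; python3 zfit.py
```

```text
t 44.3 at [0.4557 0.0128 0.1012] psi 164.06 down [ 0.0018 -0.0003 -1.    ] w 51.8 q6 0.12996184762940766
F [-0.1871 -0.9951  0.6628] M [-0.2284  0.0912 -0.0598] g 0.7
mask v 184 215 u 284 313
0.063 diff lower 28.6 pred v max 216
0.057 diff lower 45.0 pred v max 217
0.052 diff lower 67.0 pred v max 217
0.046 diff lower 92.4 pred v max 218
0.039 diff lower 120.6 pred v max 219
```

Request:
apply_moves:
  rows:
    - [3.5, 0, 0, 0, 0, 0, 0]
    - [3.5, 0, 0, 0, 0, 0, 0]
    - [3.5, 0, 0, 0, 0, 0, 0]

```text
t: 44.75
tcp_pos: [0.4563, 0.0105, 0.1025]
tool_rot: [0.002, 0.139, 0.99, -0.003]
contact_force: [-2.3, -10.5, 8.7]
grip_width: 0.043
gripper_force: 59.5
```

```bash
python3 st.py; python3 zfit.py
```

```text
t 44.8 at [0.4563 0.0105 0.1025] psi 163.99 down [ 0.0035 -0.0056 -1.    ] w 43.0 q6 0.12962813723039918
F [ -2.2592 -10.4707   8.7053] M [-1.8452  0.6345  0.1255] g 59.5
mask v 186 214 u 284 313
0.063 diff lower 39.8 pred v max 216
0.057 diff lower 62.9 pred v max 217
0.052 diff lower 85.0 pred v max 217
0.046 diff lower 111.4 pred v max 218
0.039 diff lower 139.6 pred v max 219
```

Request:
apply_moves:
  rows:
    - [7, 0, 0, 0, 0, 0, 0]
    - [7, 0, 0, 0, 0, 0, 0]
    - [7, 0, 0, 0, 0, 0, 0]
    - [7, 0, 0, -4, 0, 0, 0]
    - [7, 0, 0, -9, 0, 0, 0]

```text
t: 45.48
tcp_pos: [0.4542, 0.0134, 0.1912]
tool_rot: [-0.001, 0.138, 0.99, 0.0]
contact_force: [-0.1, 0.0, -0.7]
grip_width: 0.0698
gripper_force: 0.0
```

Request:
apply_moves:
  rows:
    - [7, 0, 6, -3, 0, 0, 0]
    - [7, 0, 12, -3, 0, 0, 0]
    - [7, 0, 17, -3, 0, 0, 0]
    - [7, 0, 17, -3, 0, 0, 0]

```text
t: 45.98
tcp_pos: [0.5023, 0.1797, 0.2209]
tool_rot: [0.001, 0.136, 0.991, 0.0]
contact_force: [-0.4, -1.2, 1.1]
grip_width: 0.0702
gripper_force: 0.0
```

```bash
python3 st.py; python3 zfit.py; python3 - <<'E'
from h import *
f=manip.grab_frame("top")["frame"];g=manip.grab_frame("scene")["frame"]
k=dict(fx=8,fy=8,interpolation=cv2.INTER_CUBIC)
cv2.imwrite("pics/i.png",np.hstack([cv2.resize(f[195:255,243:293],None,**k),cv2.resize(g[170:230,274:324],None,**k)]))
E
```

```text
t 46.0 at [0.5023 0.1797 0.2209] psi 164.36 down [ 0.0016  0.0007 -1.    ] w 70.2 q6 0.46589714884830885
F [-0.4122 -1.2372  1.1333] M [-0.0015  0.0192  0.0178] g 0.0
mask v 185 215 u 284 313
0.063 diff lower 27.7 pred v max 216
0.057 diff lower 44.0 pred v max 217
0.052 diff lower 64.8 pred v max 217
0.046 diff lower 90.9 pred v max 218
0.039 diff lower 118.6 pred v max 219
```

View pics/i.png

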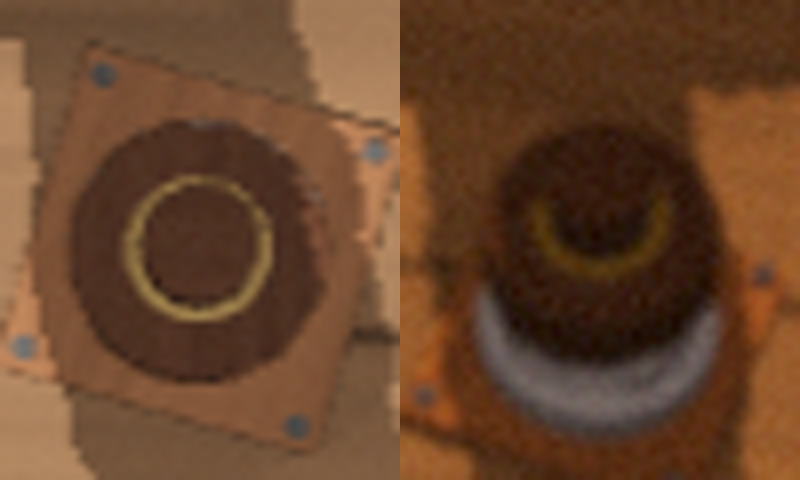

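Lid sits on the neck, seemingly level (top crop centre (197,250)); not yet dropped. Measure its actual centre.

```bash
python3 - <<'E'
from fit import *
for n in("top","scene","top","scene"):
    p=manip.grab_frame(n)
    for h in (.057,.063,):
        L=[np.vstack([circ(.047,h),circ(.047,h+.037)]),np.vstack([circ(.022,h+.04),circ(.022,h+.068)])]
        M=[d["mask"] for d in manip.cut_out(p,"lid") if np.hypot(*(at_z(p,d["xy"],.09)[:2]-[.457,.013]))<.05]
        if not M: print(n,"none"); continue
        m=M[0].astype(float)
        c=lambda v:np.abs(render(p,L,[*v,0])-m).sum()
        b=minimize(c,[.457,.013],method="Nelder-Mead",options=dict(initial_simplex=[[.457,.013],[.467,.013],[.457,.023]],maxfev=60))
        print(n,h,b.x,round(b.fun,1),"at pot",round(c([.457,.0125]),1))
E
```

```text
top 0.057 [0.4544 0.0119] 37.6 at pot 69.1
top 0.063 [0.4544 0.0114] 39.9 at pot 73.8
scene 0.057 [0.4505 0.0101] 29.7 at pot 113.6
scene 0.063 [0.4545 0.0106] 30.5 at pot 66.9
top 0.057 [0.4552 0.0092] 33.2 at pot 97.5
top 0.063 [0.4546 0.0088] 30.7 at pot 103.0
scene 0.057 [0.4525 0.0099] 29.2 at pot 93.8
scene 0.063 [0.4558 0.0099] 29.3 at pot 59.6
```

```bash
python3 - <<'E'
from h import *
plan([(7,.4555,.0115,.19,164),(7,.4555,.0115,.104,164)])
E
```

```text
t 46.8 at [0.502  0.1763 0.2214] psi 164.05 down [ 0.0019 -0.0001 -1.    ] w 70.0 q6 0.46546292539319123
[7, -0.1, -17.1, 3.1, 0.0, 0.1, 0.1] rows 2.9
[7, 0.0, -0.0, 8.6, 0.0, 0.0, -0.0] rows 1.4
```

Request:
apply_moves:
  rows:
    - [7, 0, -6, 3.1, 0, 0, 0]
    - [7, 0, -12, 3.1, 0, 0, 0]
    - [7, -0.1, -17.1, 3.1, 0, 0, 0]
    - [7, -0.1, -17.1, 3.1, 0, 0, 0]
    - [7, -0.1, -17.1, 3.1, 0, 0, 0]

```text
t: 47.4
tcp_pos: [0.4563, 0.0117, 0.1906]
tool_rot: [0.001, 0.139, 0.99, 0.0]
contact_force: [-0.5, 0.0, 0.2]
grip_width: 0.0697
gripper_force: 0.0
```

```bash
python3 - <<'E'
from h import *
plan([(7,.4555,.0115,.104,164)])
E
```

```text
t 47.4 at [0.4563 0.0117 0.1906] psi 164.01 down [ 0.0024  0.0003 -1.    ] w 69.7 q6 0.12808222867164507
[7, 0.1, -0.1, 8.7, 0.1, 0.1, 0.0] rows 1.4
```

Request:
apply_moves:
  rows:
    - [7, 0.1, 0, 5, 0, 0, 0]
    - [7, 0.1, 0, 8, 0, 0, 0]
    - [7, 0.1, 0, 8.7, 0, 0, 0]
    - [7, 0.1, 0, 8.7, 0, 0, 0]
    - [3.5, 0.1, 0, 8.7, 0, 0, 0]

```text
t: 48.02
tcp_pos: [0.4565, 0.0123, 0.1047]
tool_rot: [0.002, 0.138, 0.99, 0.0]
contact_force: [-0.0, 0.1, 0.0]
grip_width: 0.053
gripper_force: 0.0
```

Request:
apply_moves:
  rows:
    - [3.5, 0, 0, 0, 0, 0, 0]
    - [3.5, 0, 0, 0, 0, 0, 0]
    - [3.5, 0, 0, 0, 0, 0, 0]

```text
t: 48.4
tcp_pos: [0.4568, 0.0109, 0.1053]
tool_rot: [0.003, 0.139, 0.99, -0.001]
contact_force: [0.1, -3.2, 4.5]
grip_width: 0.0423
gripper_force: 59.9
```

```bash
python3 st.py
```

```text
t 48.4 at [0.4568 0.0109 0.1053] psi 164.03 down [ 0.0054 -0.0024 -1.    ] w 42.3 q6 0.12760325418148444
F [ 0.0922 -3.2303  4.4689] M [-0.4071  0.2565  0.0816] g 59.9
```

Request:
apply_moves:
  rows:
    - [3.5, 0, 0, 0, 0, 0, -8]
    - [3.5, 0, 0, 0, 0, 0, -16]
    - [3.5, 0, 0, 0, 0, 0, -16]
    - [6, 0, 0, 0, 0, 0, -16]
    - [6, 0, 0, 0, 0, 0, -16]

```text
t: 49.02
tcp_pos: [0.4558, 0.0119, 0.104]
tool_rot: [0.002, -0.0, 1.0, -0.0]
contact_force: [0.5, -0.1, -0.2]
grip_width: 0.0598
gripper_force: 0.0
```

Request:
apply_moves:
  rows:
    - [6, 0, 0, 0, 0, 0, 0]
    - [6, 0, 0, 0, 0, 0, 0]

```text
t: 49.28
tcp_pos: [0.4552, 0.012, 0.1032]
tool_rot: [0.001, -0.001, 1.0, -0.0]
contact_force: [-0.2, 0.2, 0.3]
grip_width: 0.0601
gripper_force: 0.0
```

```bash
python3 st.py; python3 zfit.py
```

```text
t 49.3 at [0.4552 0.012  0.1032] psi 180.06 down [ 0.0015 -0.     -1.    ] w 60.1 q6 -0.15149578368191008
F [-0.2487  0.1529  0.3109] M [ 0.0585 -0.0124 -0.0481] g 0.0
mask v 185 215 u 284 313
0.063 diff lower 32.0 pred v max 216
0.057 diff lower 45.1 pred v max 217
0.052 diff lower 67.0 pred v max 217
0.046 diff lower 92.4 pred v max 218
0.039 diff lower 120.6 pred v max 219
```

Request:
apply_moves:
  rows:
    - [3.5, 0, 0, 0, 0, 0, 0]
    - [3.5, 0, 0, 0, 0, 0, 0]
    - [3.5, 0, 0, 0, 0, 0, 0]
    - [3.5, 0, 0, 0, 0, 0, -8]
    - [3.5, 0, 0, 0, 0, 0, -16]

```text
t: 50.0
tcp_pos: [0.4558, 0.0103, 0.1057]
tool_rot: [0.002, -0.141, 0.99, -0.002]
contact_force: [-7.2, -7.6, 25.5]
grip_width: 0.0425
gripper_force: 60.7
```

```bash
python3 st.py; python3 zfit.py
```

```text
t 50.0 at [0.4558 0.0103 0.1057] psi 196.17 down [ 0.0036 -0.0037 -1.    ] w 42.5 q6 -0.4339851310428346
F [-7.2387 -7.5923 25.5243] M [-0.8489  1.769  -0.7417] g 60.7
mask v 186 214 u 284 313
0.063 diff lower 38.1 pred v max 216
0.057 diff lower 59.0 pred v max 217
0.052 diff lower 81.0 pred v max 217
0.046 diff lower 106.4 pred v max 218
0.039 diff lower 134.6 pred v max 219
```

Request:
apply_moves:
  rows:
    - [3.5, 0, 0, 0, 0, 0, 0]
    - [6, 0, 0, 0, 0, 0, 0]
    - [6, 0, 0, 0, 0, 0, 0]
    - [6, 0, 0, 0, 0, 0, 0]

```text
t: 50.6
tcp_pos: [0.4551, 0.0121, 0.103]
tool_rot: [0.001, -0.14, 0.99, 0.0]
contact_force: [-0.3, -0.5, 0.1]
grip_width: 0.0598
gripper_force: 0.0
```

```bash
python3 st.py; python3 zfit.py
```

```text
t 50.6 at [0.4551 0.0121 0.103 ] psi 196.07 down [ 0.0012  0.0002 -1.    ] w 59.8 q6 -0.4307148004352789
F [-0.2648 -0.462   0.1314] M [ 0.018  -0.0503 -0.0272] g 0.0
mask v 185 215 u 284 313
0.063 diff lower 29.2 pred v max 216
0.057 diff lower 44.0 pred v max 217
0.052 diff lower 64.8 pred v max 217
0.046 diff lower 89.9 pred v max 218
0.039 diff lower 118.6 pred v max 219
```

```bash
python3 - <<'E'
from h import *
p=manip.grab_frame("top")
print("lid",at_z(p,(267.25,226.0),.09),at_z(p,(267.3,225.5),.1),"pot",at_z(p,(267.4,225.6),.031), "potrim",at_z(p,(267.6,225.2),.069))
E
```

```text
lid [0.4543 0.0109 0.09  ] [0.4556 0.0104 0.1   ] pot [0.4568 0.0128 0.031 ] potrim [0.4572 0.0107 0.069 ]
```

Request:
apply_moves:
  rows:
    - [3.5, 0, 0, 0, 0, 0, 0]
    - [3.5, 0, 0, 0, 0, 0, 0]
    - [3.5, 0, 0, 0, 0, 0, 0]

```text
t: 51.12
tcp_pos: [0.4557, 0.0104, 0.1042]
tool_rot: [0.001, -0.139, 0.99, -0.002]
contact_force: [-1.7, -6.2, 6.0]
grip_width: 0.0429
gripper_force: 59.6
```

```bash
python3 st.py
```

```text
t 51.1 at [0.4557 0.0104 0.1042] psi 196.0 down [ 0.0028 -0.0037 -1.    ] w 42.9 q6 -0.4306878371803956
F [-1.7128 -6.2036  5.9741] M [-0.9588  0.3989  0.0112] g 59.6
```

Request:
apply_moves:
  rows:
    - [3.5, 0, 0, -0.1, 0, 0, -5]
    - [3.5, 0, 0, -0.2, 0, 0, -10]
    - [3.5, 0, 0, -0.2, 0, 0, -10]

```text
t: 51.5
tcp_pos: [0.4532, 0.01, 0.1055]
tool_rot: [-0.002, -0.225, 0.974, -0.002]
contact_force: [-6.6, -9.6, 7.7]
grip_width: 0.0428
gripper_force: 59.7
```

```bash
python3 st.py
```

```text
t 51.5 at [0.4532 0.01   0.1055] psi 206.02 down [-0.0022 -0.0047 -1.    ] w 42.8 q6 -0.6060991365677474
F [-6.5648 -9.5773  7.6906] M [-1.3827  1.7481  0.1545] g 59.7
```

Request:
apply_moves:
  rows:
    - [6, 0, 0, 0, 0, 0, 0]
    - [6, 0, 0, 0, 0, 0, 0]
    - [6, 0, 0, 0, 0, 0, 0]

```text
t: 51.88
tcp_pos: [0.4554, 0.0121, 0.1053]
tool_rot: [0.001, -0.226, 0.974, -0.0]
contact_force: [0.3, 1.2, -0.2]
grip_width: 0.0599
gripper_force: 0.0
```

```bash
python3 st.py; python3 zfit.py
```

```text
t 51.9 at [0.4554 0.0121 0.1053] psi 206.07 down [ 0.002   0.0001 -1.    ] w 59.9 q6 -0.605228081712587
F [ 0.2556  1.1573 -0.2256] M [0.0415 0.0398 0.007 ] g 0.0
mask v 185 214 u 284 313
0.063 diff lower 39.9 pred v max 216
0.057 diff lower 60.0 pred v max 217
0.052 diff lower 80.8 pred v max 217
0.046 diff lower 105.9 pred v max 218
0.039 diff lower 133.6 pred v max 219
```

Request:
apply_moves:
  rows:
    - [6, 0.06, -0.13, 0.1, 0, 0, 0]
    - [6, 0.06, -0.13, 0.1, 0, 0, 0]
    - [3.5, 0.06, -0.13, 0.1, 0, 0, 0]
    - [3.5, 0.06, -0.13, 0.1, 0, 0, 0]
    - [3.5, 0.06, -0.13, 0.1, 0, 0, 0]

```text
t: 52.6
tcp_pos: [0.4546, 0.0108, 0.1044]
tool_rot: [0.0, -0.225, 0.974, 0.0]
contact_force: [-4.1, 0.7, 5.5]
grip_width: 0.0424
gripper_force: 60.3
```

```bash
python3 st.py
```

```text
t 52.6 at [0.4546 0.0108 0.1044] psi 206.05 down [ 0.0008  0.0006 -1.    ] w 42.4 q6 -0.6082852388816061
F [-4.0703  0.6644  5.489 ] M [ 0.648   0.8013 -0.1101] g 60.3
```

Request:
apply_moves:
  rows:
    - [3.5, 0, 0, 0, 0, 0, -5]
    - [3.5, 0, 0, 0, 0, 0, -10]
    - [3.5, 0, 0, 0, 0, 0, -15]
    - [3.5, 0, 0, 0, 0, 0, -15]

```text
t: 53.1
tcp_pos: [0.4523, 0.0092, 0.1048]
tool_rot: [-0.002, -0.351, 0.936, -0.001]
contact_force: [-12.2, -5.2, 16.6]
grip_width: 0.0426
gripper_force: 62.5
```

```bash
python3 st.py
```

```text
t 53.1 at [0.4523 0.0092 0.1048] psi 221.06 down [-0.0034 -0.0039 -1.    ] w 42.6 q6 -0.8711218276662963
F [-12.1701  -5.2436  16.6262] M [-0.8113  2.6749  0.0737] g 62.5
```

Request:
apply_moves:
  rows:
    - [6, 0, 0, 0, 0, 0, 0]
    - [6, 0, 0, 0, 0, 0, 0]
    - [6, 0, 0, 0, 0, 0, 0]

```text
t: 53.48
tcp_pos: [0.4556, 0.0106, 0.1042]
tool_rot: [0.001, -0.351, 0.936, -0.0]
contact_force: [0.9, 0.3, 0.3]
grip_width: 0.0599
gripper_force: 0.0
```

```bash
python3 st.py; python3 zfit.py
```

```text
t 53.5 at [0.4556 0.0106 0.1042] psi 221.07 down [ 0.0023 -0.0002 -1.    ] w 59.9 q6 -0.8702498697699559
F [0.9124 0.2961 0.3401] M [0.0134 0.0415 0.012 ] g 0.0
mask v 185 214 u 284 312
0.063 diff lower 52.8 pred v max 216
0.057 diff lower 74.9 pred v max 217
0.052 diff lower 97.0 pred v max 217
0.046 diff lower 122.4 pred v max 218
0.039 diff lower 149.6 pred v max 219
```

Request:
apply_moves:
  rows:
    - [3.5, 0, 0, 0, 0, 0, 0]
    - [3.5, 0, 0, 0, 0, 0, 0]
    - [3.5, 0, 0, 0, 0, 0, 0]
    - [3.5, 0, 0, -1, 0, 0, 0]
    - [3.5, 0, 0, -2, 0, 0, 0]

```text
t: 54.2
tcp_pos: [0.4553, 0.0102, 0.1247]
tool_rot: [0.001, -0.351, 0.936, -0.001]
contact_force: [-0.2, -0.1, -1.4]
grip_width: 0.0423
gripper_force: 66.1
```

Request:
apply_moves:
  rows:
    - [3.5, 0, 0, -4, 0, 0, 0]
    - [3.5, 0, 0, -8, 0, 0, 0]
    - [3.5, 0, 0, -8, 0, 0, 20]
    - [3.5, 0, 0, -8, 0, 0, 30]
    - [3.5, 0, 0, -8, 0, 0, 40]

```text
t: 54.82
tcp_pos: [0.4555, 0.0101, 0.2053]
tool_rot: [0.002, -0.074, 0.997, -0.001]
contact_force: [0.5, -0.3, -1.5]
grip_width: 0.0417
gripper_force: 66.2
```

```bash
python3 - <<'E'
from h import *
plan([(3.5,.53,.19,.2,180)])
p=manip.grab_frame("scene"); cv2.imwrite("pics/k.png",cv2.resize(p["frame"][130:240,255:365],None,fx=5,fy=5,interpolation=cv2.INTER_CUBIC))
E
```

```text
t 54.8 at [0.4555 0.0101 0.2053] psi 188.47 down [ 0.0033 -0.0011 -1.    ] w 41.7 q6 -0.30166258996582956
[3.5, -10.0, 16.7, 0.5, -0.1, 0.2, 8.5] rows 3.2
```

View pics/k.png

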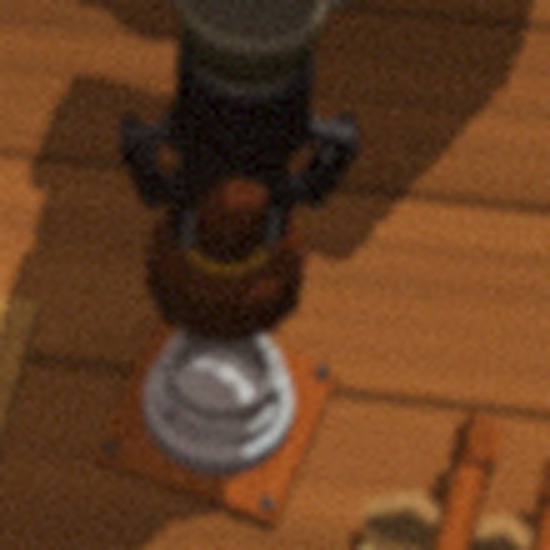

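Lid held level above the pot (crop pot (220,400)). Move aside to re-measure the pot.

Request:
apply_moves:
  rows:
    - [3.5, -3, 5, 0, 0, 0, 3]
    - [3.5, -6, 10, 0, 0, 0, 6]
    - [3.5, -10, 16.7, 0, 0, 0, 8.5]
    - [3.5, -10, 16.7, 0, 0, 0, 8.5]
    - [3.5, -10, 16.7, 0, 0, 0, 8.5]

```text
t: 55.5
tcp_pos: [0.5283, 0.1915, 0.2043]
tool_rot: [0.001, -0.005, 1.0, -0.0]
contact_force: [-0.1, -0.9, -3.1]
grip_width: 0.0418
gripper_force: 66.0
```

```bash
python3 - <<'E'
from fit import *
T={"top":[],"scene":[]}
ims=[]
for n in("top","scene"):
    fs=[manip.grab_frame(n) for _ in range(4)]; p=fs[-1]; f=np.mean([q["frame"].astype(float) for q in fs],0).astype(np.uint8)
    u,v=pix(p,[.457,.012,.031]).astype(int)
    hsv=cv2.cvtColor(f,cv2.COLOR_BGR2HSV); s=hsv[...,1].astype(float)
    # body rim: radial search for saturation jump (metal grey -> orange) on the circle r=50 z=.031
    def cost(c,r,z,sgn=1):
        a=np.linspace(0,2*np.pi,180,endpoint=False); t=0
        def samp(rr):
            uv=np.array([pix(p,[c[0]+rr*np.cos(x),c[1]+rr*np.sin(x),z]) for x in a],np.float32)
            return cv2.remap(s.astype(np.float32),uv[:,:1],uv[:,1:],cv2.INTER_LINEAR).ravel()
        g=samp(r+.003)-samp(r-.003); return -np.clip(g,-10,60).mean() if sgn else g
    for r,z in((.05,.031),):
        best=None
        for x in np.arange(.450,.464,.001):
            for y in np.arange(.005,.020,.001):
                k=cost((x,y),r,z); best=min(best,(k,x,y)) if best else (k,x,y)
        b=minimize(cost,[best[1],best[2]],args=(r,z),method="Nelder-Mead",options=dict(initial_simplex=[[best[1],best[2]],[best[1]+.002,best[2]],[best[1],best[2]+.002]]))
        print(n,r,z,best,b.x,b.fun)
    ims.append(cv2.resize(f[v-30:v+30,u-25:u+25],None,fx=8,fy=8,interpolation=cv2.INTER_CUBIC))
cv2.imwrite("pics/m.png",np.hstack(ims)); plan([])
E
```

```text
top 0.05 0.031 (np.float32(-60.0), np.float64(0.455), np.float64(0.012)) [0.455 0.012] -60.0
scene 0.05 0.031 (np.float32(-44.146095), np.float64(0.464), np.float64(0.012)) [0.4639 0.012 ] -44.1735725402832
t 55.9 at [0.5281 0.19   0.2047] psi 180.26 down [ 0.002  -0.0002 -1.    ] w 42.0 q6 0.19798851022969766
```

View pics/m.png

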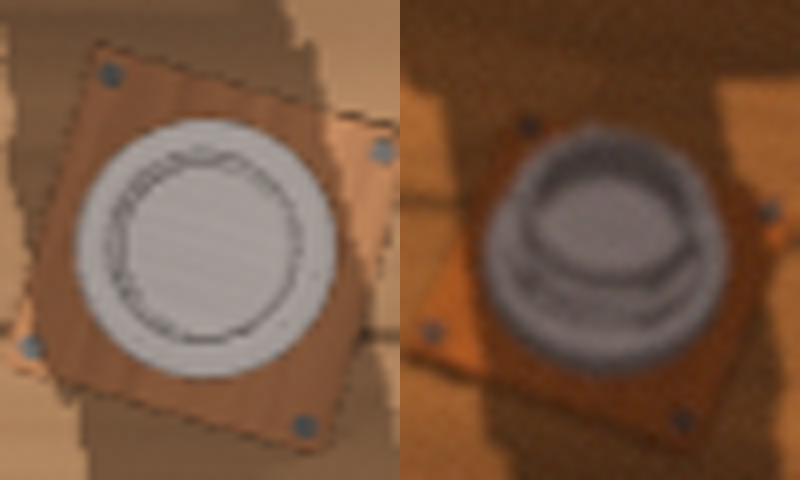

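```bash
python3 - <<'E'
from fit import *
for n in("top","scene"):
    p=manip.grab_frame(n); u,v=pix(p,[.457,.012,.031]).astype(int)
    cv=lambda a,b:((a+.5)/8-.5+u-25,(b+.5)/8-.5+v-30)
    if n=="top":
        print("body",at_z(p,cv(206,249),.031),"screws",at_z(p,cv(207.25,250),.012),"rim outer",at_z(p,cv(201,245),.066))
    else:
        sc=np.array([[530-400,126],[770-400,212],[432-400,331],[683-400,421]])
        print("scene screws",np.mean([at_z(p,cv(*q),.012) for q in sc],0))
    fs=[p["frame"]]; hsv=cv2.cvtColor(p["frame"],cv2.COLOR_BGR2HSV); s=cv2.GaussianBlur(hsv[...,1],(3,3),0).astype(np.float32)
    a=np.linspace(0,2*np.pi,180,endpoint=False) if n=="top" else np.linspace(-1.3,1.3,90)
    def samp(c,r):
        uv=np.array([pix(p,[c[0]+r*np.cos(x),c[1]+r*np.sin(x),.031 if n=="top" else .02]) for x in a],np.float32)
        return cv2.remap(s,uv[:,:1],uv[:,1:],cv2.INTER_LINEAR).ravel()
    if 1:
        cost=lambda c:-(samp(c,.053)-samp(c,.047)).mean()
        g=[(cost((x,y)),x,y) for x in np.arange(.449,.465,.001) for y in np.arange(.006,.019,.001)]; print(n,min(g))
E
```

```text
body [0.4565 0.013  0.031 ] screws [0.4566 0.0133 0.012 ] rim outer [0.4572 0.0135 0.066 ]
top (np.float32(-87.19722), np.float64(0.457), np.float64(0.013000000000000001))
scene screws [0.4565 0.0116 0.012 ]
scene (np.float32(-81.17298), np.float64(0.46), np.float64(0.012))
```

```bash
python3 - <<'E'
from h import *
plan([(3.5,.632,-.011,.16,180),(3.5,.632,-.011,.05,180)])
E
```

```text
t 56.0 at [0.5282 0.1903 0.2047] psi 180.28 down [ 0.002  -0.0001 -1.    ] w 42.1 q6 0.1981473153807121
[3.5, -10.3, -20.2, 4.5, -0.0, 0.1, 0.3] rows 3.8
[3.5, 0.0, 0.0, 11.0, -0.0, 0.0, -0.0] rows 1.8
```

Request:
apply_moves:
  rows:
    - [3.5, -2.5, -5, 1, 0, 0, 0]
    - [3.5, -5, -10, 2, 0, 0, 0]
    - [3.5, -8, -15, 3, 0, 0, 0]
    - [3.5, -10.3, -20.2, 4.5, 0, 0, 0.3]
    - [3.5, -10.3, -20.2, 4.5, 0, 0, 0.3]

```text
t: 56.62
tcp_pos: [0.6331, -0.0148, 0.1577]
tool_rot: [0.0, 0.003, 1.0, -0.0]
contact_force: [-0.6, 0.7, -3.2]
grip_width: 0.0419
gripper_force: 66.0
```

Request:
apply_moves:
  rows:
    - [3.5, 0, 0, 5, 0, 0, 0]
    - [3.5, 0, 0, 9, 0, 0, 0]
    - [3.5, 0, 0, 11, 0, 0, 0]
    - [3.5, 0, 0, 11.2, 0, 0, 0]
    - [3.5, 0, 0, 11.3, 0, 0, 0]

```text
t: 57.25
tcp_pos: [0.6352, -0.0096, 0.0493]
tool_rot: [0.004, -0.001, 1.0, -0.0]
contact_force: [2.8, 1.0, 7.6]
grip_width: 0.0423
gripper_force: 69.5
```

```bash
python3 st.py
```

```text
t 57.2 at [ 0.6352 -0.0096  0.0493] psi 180.1 down [ 0.0078  0.     -1.    ] w 42.3 q6 -0.14355597338351678
F [2.7523 0.9507 7.5955] M [ 0.1436 -0.1018 -0.0164] g 69.5
```

Request:
apply_moves:
  rows:
    - [6.5, 0, 0, 0, 0, 0, 0]
    - [6.5, 0, 0, 0, 0, 0, 0]
    - [6.5, 0, 0, 0.7, 0, 0, 0]
    - [3.5, 0, 0, 0.7, 0, 0, 0]
    - [3.5, 0, 0, 0.7, 0, 0, 0]

```text
t: 57.88
tcp_pos: [0.6324, -0.0105, 0.0393]
tool_rot: [0.0, -0.0, 1.0, 0.0]
contact_force: [-0.3, -0.4, -1.7]
grip_width: 0.0426
gripper_force: 61.0
```

Request:
apply_moves:
  rows:
    - [3.5, 0, 0, 0, 0, 0, 0]
    - [3.5, 0, 0, 0, 0, 0, 0]
    - [6.5, 0, 0, 0, 0, 0, 0]
    - [6.5, 0, 0, 0, 0, 0, 0]
    - [6.5, 0, 0, 0, 0, 0, 8]

```text
t: 58.5
tcp_pos: [0.633, -0.0105, 0.04]
tool_rot: [0.001, 0.071, 0.997, -0.0]
contact_force: [0.2, 0.8, -0.1]
grip_width: 0.0649
gripper_force: 0.0
```

Request:
apply_moves:
  rows:
    - [6.5, 0, 0, 0, 0, 0, 10]
    - [6.5, 0, 0, 0, 0, 0, 20]
    - [6.5, 0, 0, 0, 0, 0, 30]
    - [6.5, 0, 0, 0, 0, 0, 40]
    - [6.5, 0, 0, 0, 0, 0, 40]

```text
t: 59.12
tcp_pos: [0.6329, -0.0106, 0.04]
tool_rot: [0.001, 0.406, 0.914, 0.0]
contact_force: [-1.4, 0.5, 0.3]
grip_width: 0.065
gripper_force: 0.0
```

Request:
apply_moves:
  rows:
    - [6.5, 0, 0, 0, 0, 0, 10]
    - [6.5, 0, 0, 0, 0, 0, 20]
    - [6.5, 0, 0, 0, 0, 0, 30]
    - [6.5, 0, 0, 0, 0, 0, 32]
    - [6.5, 0, 0, 0, 0, 0, 32]

```text
t: 59.75
tcp_pos: [0.6328, -0.0105, 0.0398]
tool_rot: [0.001, 0.641, 0.767, 0.001]
contact_force: [-0.3, -0.2, -0.3]
grip_width: 0.065
gripper_force: 0.0
```

Request:
apply_moves:
  rows:
    - [3.5, 0, 0, 0, 0, 0, 0]
    - [3.5, 0, 0, 0, 0, 0, 0]
    - [3.5, 0, 0, 0, 0, 0, 0]
    - [3.5, 0, 0, 0, 0, 0, 0]

```text
t: 60.25
tcp_pos: [0.6328, -0.0106, 0.04]
tool_rot: [0.001, 0.642, 0.766, 0.001]
contact_force: [-0.6, 0.7, 4.3]
grip_width: 0.0419
gripper_force: 61.5
```

```bash
python3 st.py
```

```text
t 60.2 at [ 0.6328 -0.0106  0.04  ] psi 100.06 down [ 0.0022 -0.0003 -1.    ] w 41.9 q6 1.2517106376224318
F [-0.5714  0.7265  4.3312] M [-0.1066  0.5002  0.1616] g 61.5
```

Request:
apply_moves:
  rows:
    - [3.5, 0, 0, -2, 0, 0, 0]
    - [3.5, 0, 0, -5, 0, 0, 0]
    - [3.5, 0, 0, -9, 0, 0, 0]
    - [3.5, 0, 0, -12, 0, 0, 0]
    - [3.5, 0, 0, -12, 0, 0, 0]

```text
t: 60.88
tcp_pos: [0.6341, -0.0106, 0.1615]
tool_rot: [0.003, 0.643, 0.766, 0.002]
contact_force: [0.6, 0.1, -3.3]
grip_width: 0.0427
gripper_force: 61.6
```

```bash
python3 - <<'E'
from h import *
plan([(3.5,.4568,.0127,.16,100)])
E
```

```text
t 60.9 at [ 0.6341 -0.0106  0.1615] psi 100.04 down [ 0.0062 -0.0005 -1.    ] w 42.7 q6 1.252125608999599
[3.5, 5.4, -17.0, 0.0, 0.3, 0.1, 0.0] rows 3.0
```

Request:
apply_moves:
  rows:
    - [3.5, 1.5, -5, 0, 0, 0, 0]
    - [3.5, 3.3, -10.5, 0, 0, 0, 0]
    - [3.5, 5, -15.5, 0, 0, 0, 0]
    - [3.5, 5.4, -17, 0, 0, 0, 0]
    - [3.5, 5.4, -17, 0, 0, 0, 0]

```text
t: 61.5
tcp_pos: [0.4546, 0.0133, 0.1583]
tool_rot: [0.0, 0.643, 0.766, 0.0]
contact_force: [0.5, -0.5, -2.7]
grip_width: 0.0426
gripper_force: 62.2
```

Request:
apply_moves:
  rows:
    - [3.5, 0, 0, 2, 0, 0, 0]
    - [3.5, 0, 0, 3.5, 0, 0, 0]
    - [3.5, 0, 0, 3.8, 0, 0, 0]
    - [3.5, 0, 0, 3.8, 0, 0, 0]

```text
t: 62.0
tcp_pos: [0.4566, 0.0129, 0.1211]
tool_rot: [0.001, 0.643, 0.766, 0.001]
contact_force: [-0.1, -0.1, -2.6]
grip_width: 0.0427
gripper_force: 62.2
```

```bash
cat > avg.py <<'E'
from h import *
P=[];F=[];M=[];D=[]
for i in range(5):
    p=manip.grab_frame("scene"); s=manip.state(); P.append(s["tcp_pos"]);F.append(s["contact_force"]);M.append(s["ft_torque"]);D.append(rot(s["tool_rot"]).apply([0,0,1]))
print("avg",np.mean(P,0),"F",np.mean(F,0),"M",np.mean(M,0),"sd",np.std(P,0),"down",np.mean(D,0),"w",s["grip_width"],"g",round(s["gripper_force"],1))
E
python3 avg.py; python3 - <<'E'
from h import *
plan([(3.5,.4568,.0127,.114,100)])
E
```

```text
avg [0.4565 0.0129 0.1218] F [ 0.254  -0.1983 -2.4004] M [0.0022 0.0169 0.0183] sd [0.0002 0.     0.0001] down [ 0.0028 -0.0002 -1.    ] w 0.0425835917722653 g 62.2
t 62.2 at [0.4563 0.013  0.1219] psi 100.03 down [ 0.0029 -0.0003 -1.    ] w 42.6 q6 1.2479173318885413
[3.5, -0.04, 0.04, 0.79, 0.2, 0.0, 0.0] rows 0.1
```

Request:
apply_moves:
  rows:
    - [3.5, 0, 0, 0.6, 0, 0, 0]
    - [3.5, 0, 0, 1.0, 0, 0, 0]
    - [3.5, 0, 0, 1.4, 0, 0, 0]
    - [3.5, 0, 0, 1.6, 0, 0, 0]
    - [3.5, 0, 0, 1.6, 0, 0, 0]

```text
t: 62.88
tcp_pos: [0.4559, 0.0132, 0.1053]
tool_rot: [0.001, 0.643, 0.766, 0.001]
contact_force: [-0.4, 0.3, -2.4]
grip_width: 0.0427
gripper_force: 62.3
```

```bash
python3 avg.py
```

```text
avg [0.4559 0.0131 0.1054] F [ 0.3442  0.6415 -2.0742] M [ 0.1077 -0.105  -0.0019] sd [0. 0. 0.] down [ 0.002 -0.    -1.   ] w 0.0425323250411127 g 62.3
```

Request:
apply_moves:
  rows:
    - [3.5, 0, 0, 0.2, 0, 0, 0]
    - [3.5, 0, 0, 0.3, 0, 0, 0]
    - [3.5, 0, 0, 0.3, 0, 0, 0]

```text
t: 63.5
tcp_pos: [0.4564, 0.0132, 0.1025]
tool_rot: [0.001, 0.643, 0.766, 0.001]
contact_force: [2.9, 2.2, -3.1]
grip_width: 0.0422
gripper_force: 62.3
```

```bash
python3 avg.py
```

```text
avg [0.4564 0.0132 0.1025] F [ 3.4723  1.1868 -2.4477] M [ 0.4461 -0.8219 -0.0268] sd [0. 0. 0.] down [ 0.003   0.0001 -1.    ] w 0.04270919220798232 g 62.2
```

Request:
apply_moves:
  rows:
    - [3.5, 0.02, 0.06, 0, 0, 0, 0]
    - [3.5, 0.02, 0.06, 0.2, 0, 0, 0]
    - [3.5, 0.02, 0.06, 0.3, 0, 0, 0]
    - [3.5, 0.02, 0.06, 0.3, 0, 0, 0]

```text
t: 64.25
tcp_pos: [0.4563, 0.0135, 0.0992]
tool_rot: [0.001, 0.643, 0.766, 0.001]
contact_force: [3.5, 2.0, -1.6]
grip_width: 0.0423
gripper_force: 62.4
```

```bash
python3 avg.py
```

```text
avg [0.4563 0.0134 0.0993] F [ 2.8186  1.6765 -1.9713] M [ 0.4984 -0.8077 -0.0282] sd [0. 0. 0.] down [ 0.0018  0.0001 -1.    ] w 0.042502989446108815 g 62.4
```

Request:
apply_moves:
  rows:
    - [3.5, 0, 0, 0.2, 0, 0, 0]
    - [3.5, 0, 0, 0.3, 0, 0, 0]
    - [3.5, 0, 0, 0.3, 0, 0, 0]

```text
t: 64.88
tcp_pos: [0.4564, 0.0134, 0.0963]
tool_rot: [0.001, 0.643, 0.766, 0.001]
contact_force: [3.9, 1.9, -1.5]
grip_width: 0.0423
gripper_force: 62.4
```

```bash
python3 avg.py
```

```text
avg [0.4564 0.0134 0.0963] F [ 3.219   1.883  -2.2205] M [ 0.5282 -0.8251 -0.0229] sd [0. 0. 0.] down [ 0.0018 -0.     -1.    ] w 0.042188542553750506 g 62.4
```

Request:
apply_moves:
  rows:
    - [3.5, 0.03, 0.05, 0.1, 0, 0, 0]
    - [3.5, 0.03, 0.05, 0.25, 0, 0, 0]
    - [3.5, 0.03, 0.05, 0.25, 0, 0, 0]

```text
t: 65.5
tcp_pos: [0.4563, 0.0137, 0.0935]
tool_rot: [0.0, 0.643, 0.766, 0.0]
contact_force: [2.0, 2.2, -2.0]
grip_width: 0.0424
gripper_force: 62.4
```

```bash
python3 avg.py
```

```text
avg [0.4564 0.0137 0.0936] F [ 1.8821  1.4957 -2.9152] M [ 0.2756 -0.4151 -0.0071] sd [0. 0. 0.] down [ 0.0009 -0.0002 -1.    ] w 0.04277556423621277 g 62.4
```

Request:
apply_moves:
  rows:
    - [3.5, 0.02, 0.03, 0.2, 0, 0, 0]
    - [3.5, 0.02, 0.03, 0.4, 0, 0, 0]
    - [3.5, 0.02, 0.03, 0.5, 0, 0, 0]
    - [3.5, 0.02, 0.03, 0.5, 0, 0, 0]

```text
t: 66.25
tcp_pos: [0.4566, 0.014, 0.0886]
tool_rot: [0.0, 0.643, 0.766, 0.0]
contact_force: [0.2, 0.2, -2.2]
grip_width: 0.0421
gripper_force: 62.3
```

```bash
python3 avg.py; python3 zfit.py
```

```text
avg [0.4569 0.014  0.0888] F [-0.2749 -0.0755 -2.5656] M [-0.0155 -0.008  -0.0134] sd [0.0001 0.     0.0001] down [ 0.0015 -0.0002 -1.    ] w 0.042908655696301846 g 62.3
mask v 189 217 u 284 314
0.063 diff lower 72.9 pred v max 216
0.057 diff lower 37.1 pred v max 217
0.052 diff lower 19.8 pred v max 217
0.046 diff lower 23.6 pred v max 218
0.039 diff lower 49.1 pred v max 219
```

Request:
apply_moves:
  rows:
    - [5.6, 0, 0, 0, 0, 0, 0]
    - [5.6, 0, 0, 0, 0, 0, 0]
    - [5.6, 0, 0, 0.2, 0, 0, -8]
    - [5.6, 0, 0, 0.3, 0, 0, -16]
    - [5.6, 0, 0, 0.3, 0, 0, -25]

```text
t: 67.22
tcp_pos: [0.4573, 0.014, 0.086]
tool_rot: [0.001, 0.459, 0.888, 0.0]
contact_force: [-0.1, -0.1, 0.3]
grip_width: 0.0559
gripper_force: 0.0
```

Request:
apply_moves:
  rows:
    - [5.6, 0, 0, 0, 0, 0, -10]
    - [5.6, 0, 0, 0, 0, 0, -20]
    - [5.6, 0, 0, 0, 0, 0, -30]
    - [5.6, 0, 0, 0, 0, 0, -35]
    - [5.6, 0, 0, 0, 0, 0, -35]

```text
t: 67.85
tcp_pos: [0.4573, 0.014, 0.0861]
tool_rot: [0.001, 0.174, 0.985, 0.0]
contact_force: [-0.8, -0.3, 0.2]
grip_width: 0.0561
gripper_force: 0.0
```

Request:
apply_moves:
  rows:
    - [3.5, 0, 0, 0, 0, 0, 0]
    - [3.5, 0, 0, 0, 0, 0, 0]
    - [3.5, 0, 0, 0, 0, 0, 0]

```text
t: 68.22
tcp_pos: [0.4573, 0.0141, 0.0863]
tool_rot: [0.001, 0.174, 0.985, 0.0]
contact_force: [-0.3, 1.5, 6.0]
grip_width: 0.0425
gripper_force: 60.2
```

```bash
python3 avg.py; python3 zfit.py
```

```text
avg [0.4573 0.0141 0.0863] F [-1.0998  0.9735  5.7602] M [ 0.1671  0.2514 -0.0919] sd [0. 0. 0.] down [ 0.0025  0.0001 -1.    ] w 0.042655392464969105 g 60.2
mask v 189 217 u 285 313
0.063 diff lower 52.5 pred v max 216
0.057 diff lower 26.6 pred v max 217
0.052 diff lower 19.2 pred v max 217
0.046 diff lower 39.4 pred v max 218
0.039 diff lower 67.6 pred v max 219
```

Centred; now turn clockwise in 16° steps with slackening, going down ~1.2 mm each.

Request:
apply_moves:
  rows:
    - [3.5, 0, 0, 0, 0, 0, 8]
    - [3.5, 0, 0, 0, 0, 0, 16]
    - [3.5, 0, 0, 0, 0, 0, 16]
    - [5.2, 0, 0, 0, 0, 0, 16]
    - [5.2, 0, 0, 0.1, 0, 0, 16]

```text
t: 69.2
tcp_pos: [0.4568, 0.014, 0.0846]
tool_rot: [0.001, 0.308, 0.951, 0.0]
contact_force: [0.3, -0.0, 0.3]
grip_width: 0.0518
gripper_force: 0.0
```

Request:
apply_moves:
  rows:
    - [5.2, 0, 0, 0, 0, 0, 0]
    - [3.5, 0, 0, 0, 0, 0, 0]
    - [3.5, 0, 0, 0, 0, 0, 0]
    - [3.5, 0, 0, 0, 0, 0, 0]

```text
t: 69.7
tcp_pos: [0.457, 0.014, 0.085]
tool_rot: [0.001, 0.309, 0.951, 0.0]
contact_force: [-0.8, -0.5, 2.0]
grip_width: 0.0425
gripper_force: 60.4
```

```bash
python3 avg.py; python3 zfit.py
```

```text
avg [0.457 0.014 0.085] F [-0.8625  0.2085  2.9835] M [ 0.0648  0.2334 -0.0135] sd [0. 0. 0.] down [ 0.0019 -0.0001 -1.    ] w 0.042552774470710174 g 60.4
mask v 189 218 u 285 313
0.063 diff lower 69.1 pred v max 216
0.057 diff lower 39.6 pred v max 217
0.052 diff lower 20.7 pred v max 217
0.046 diff lower 15.0 pred v max 218
0.039 diff lower 42.7 pred v max 219
```

Request:
apply_moves:
  rows:
    - [3.5, 0, 0, 0, 0, 0, 8]
    - [3.5, 0, 0, 0, 0, 0, 16]
    - [3.5, 0, 0, 0, 0, 0, 16]

```text
t: 70.42
tcp_pos: [0.4565, 0.0141, 0.0842]
tool_rot: [0.0, 0.437, 0.899, 0.0]
contact_force: [-0.2, 0.5, -2.1]
grip_width: 0.0428
gripper_force: 61.1
```

```bash
python3 avg.py
```

```text
avg [0.4568 0.014  0.0845] F [ 0.0551 -0.3806 -2.5451] M [ 0.012  -0.0184  0.0013] sd [0.0001 0.     0.0001] down [ 0.0011 -0.     -1.    ] w 0.042761942099276 g 61.1
```

Request:
apply_moves:
  rows:
    - [5.2, 0, 0, 0, 0, 0, 0]
    - [5.2, 0, 0, 0.1, 0, 0, 0]
    - [3.5, 0, 0, 0.1, 0, 0, 0]
    - [3.5, 0, 0, 0.1, 0, 0, 0]
    - [3.5, 0, 0, 0.1, 0, 0, 0]

```text
t: 71.3
tcp_pos: [0.4574, 0.014, 0.0843]
tool_rot: [0.001, 0.438, 0.899, 0.001]
contact_force: [-0.9, 0.1, 4.5]
grip_width: 0.0422
gripper_force: 60.3
```

```bash
python3 avg.py; python3 zfit.py
```

```text
avg [0.4574 0.014  0.0842] F [-0.6566  0.0857  4.9454] M [ 0.0225  0.1147 -0.037 ] sd [0. 0. 0.] down [ 0.0026 -0.0002 -1.    ] w 0.04289034752608545 g 60.3
mask v 191 218 u 284 313
0.063 diff lower 96.4 pred v max 216
0.057 diff lower 63.4 pred v max 217
0.052 diff lower 46.2 pred v max 217
0.046 diff lower 32.4 pred v max 218
0.039 diff lower 45.1 pred v max 219
```

Request:
apply_moves:
  rows:
    - [3.5, 0, 0, 0, 0, 0, 8]
    - [3.5, 0, 0, 0, 0, 0, 16]
    - [3.5, 0, 0, 0, 0, 0, 16]

```text
t: 72.03
tcp_pos: [0.4565, 0.014, 0.0832]
tool_rot: [0.0, 0.558, 0.83, 0.0]
contact_force: [0.6, -0.9, -2.7]
grip_width: 0.0427
gripper_force: 61.0
```

Request:
apply_moves:
  rows:
    - [5.2, 0, 0, 0, 0, 0, 0]
    - [5.2, 0, 0, 0.15, 0, 0, 0]
    - [3.5, 0, 0, 0.15, 0, 0, 0]
    - [3.5, 0, 0, 0.15, 0, 0, 0]
    - [3.5, 0, 0, 0.15, 0, 0, 0]

```text
t: 72.65
tcp_pos: [0.4573, 0.014, 0.0826]
tool_rot: [0.001, 0.559, 0.829, 0.001]
contact_force: [-0.1, -0.3, 2.1]
grip_width: 0.0423
gripper_force: 60.6
```

```bash
python3 st.py
```

```text
t 72.7 at [0.4573 0.014  0.0826] psi 112.05 down [ 0.0024 -0.0002 -1.    ] w 42.3 q6 1.040696078800537
F [-0.0531 -0.2527  2.054 ] M [-0.0279 -0.0104  0.0262] g 60.6
```

Request:
apply_moves:
  rows:
    - [3.5, 0, 0, 0, 0, 0, 8]
    - [3.5, 0, 0, 0, 0, 0, 16]
    - [3.5, 0, 0, 0, 0, 0, 16]

```text
t: 73.03
tcp_pos: [0.4564, 0.0141, 0.0818]
tool_rot: [0.0, 0.668, 0.744, 0.0]
contact_force: [0.6, -0.3, -3.1]
grip_width: 0.0428
gripper_force: 61.0
```

```bash
python3 st.py
```

```text
t 73.0 at [0.4564 0.0141 0.0818] psi 96.12 down [ 0.0004  0.0001 -1.    ] w 42.8 q6 1.3186102533043895
F [ 0.5782 -0.2815 -3.1296] M [0.0248 0.0153 0.0359] g 61.0
```

Request:
apply_moves:
  rows:
    - [5.2, 0, 0, 0, 0, 0, 0]
    - [5.2, 0, 0, 0.15, 0, 0, 0]
    - [3.5, 0, 0, 0.15, 0, 0, 0]
    - [3.5, 0, 0, 0.15, 0, 0, 0]
    - [3.5, 0, 0, 0.15, 0, 0, 0]

```text
t: 73.65
tcp_pos: [0.4575, 0.0139, 0.0812]
tool_rot: [0.001, 0.669, 0.743, 0.001]
contact_force: [1.0, -1.3, 1.6]
grip_width: 0.0426
gripper_force: 60.5
```

```bash
python3 st.py; python3 zfit.py
```

```text
t 73.7 at [0.4575 0.0139 0.0812] psi 96.04 down [ 0.0027 -0.0004 -1.    ] w 42.6 q6 1.31996847633481
F [ 1.0306 -1.2508  1.614 ] M [-0.1139 -0.0626  0.0877] g 60.5
mask v 191 219 u 285 313
0.063 diff lower 115.0 pred v max 216
0.057 diff lower 78.7 pred v max 217
0.052 diff lower 57.6 pred v max 217
0.046 diff lower 27.4 pred v max 218
0.039 diff lower 29.6 pred v max 219
```

Request:
apply_moves:
  rows:
    - [3.5, 0, 0, 0, 0, 0, 7]
    - [3.5, 0, 0, 0, 0, 0, 14]
    - [3.5, 0, 0, 0, 0, 0, 14]

```text
t: 74.12
tcp_pos: [0.4576, 0.0154, 0.0806]
tool_rot: [-0.0, 0.754, 0.656, 0.002]
contact_force: [2.0, 3.9, -2.0]
grip_width: 0.0422
gripper_force: 62.2
```

```bash
python3 st.py
```

```text
t 74.1 at [0.4576 0.0154 0.0806] psi 82.06 down [ 0.0029  0.0033 -1.    ] w 42.2 q6 1.5649143363959337
F [ 2.0304  3.914  -2.0284] M [ 1.0396 -0.606   0.1161] g 62.2
```

Request:
apply_moves:
  rows:
    - [5.2, 0, 0, 0, 0, 0, 0]
    - [5.2, 0, 0, 0.1, 0, 0, 0]
    - [3.5, 0, 0, 0.1, 0, 0, 0]
    - [3.5, 0, 0, 0.1, 0, 0, 0]
    - [3.5, 0, 0, 0.1, 0, 0, 0]

```text
t: 74.75
tcp_pos: [0.4572, 0.0139, 0.08]
tool_rot: [0.001, 0.755, 0.656, 0.001]
contact_force: [0.6, -0.4, 2.1]
grip_width: 0.0425
gripper_force: 60.6
```

```bash
python3 st.py; python3 zfit.py
```

```text
t 74.8 at [0.4572 0.0139 0.08  ] psi 82.03 down [ 0.0022 -0.0003 -1.    ] w 42.5 q6 1.5644821592022278
F [ 0.5652 -0.3952  2.0622] M [-0.0006 -0.0006  0.078 ] g 60.6
mask v 191 219 u 284 313
0.063 diff lower 126.7 pred v max 216
0.057 diff lower 89.7 pred v max 217
0.052 diff lower 67.4 pred v max 217
0.046 diff lower 35.3 pred v max 218
0.039 diff lower 17.7 pred v max 219
```

Request:
apply_moves:
  rows:
    - [3.5, 0, 0, 0, 0, 0, 5]
    - [3.5, 0, 0, 0, 0, 0, 10]
    - [3.5, 0, 0, 0, 0, 0, 10]

```text
t: 75.22
tcp_pos: [0.4582, 0.0162, 0.0803]
tool_rot: [-0.001, 0.808, 0.589, 0.003]
contact_force: [2.1, 8.0, 2.9]
grip_width: 0.0425
gripper_force: 60.9
```

```bash
python3 st.py
```

```text
t 75.2 at [0.4582 0.0162 0.0803] psi 72.11 down [ 0.0044  0.0053 -1.    ] w 42.5 q6 1.7391462036774243
F [2.0988 8.0055 2.8673] M [ 1.9481 -0.5021  0.3083] g 60.9
```

Request:
apply_moves:
  rows:
    - [5.2, 0, 0, 0, 0, 0, 0]
    - [5.2, 0, 0, 0.1, 0, 0, 0]
    - [3.5, 0, 0, 0.1, 0, 0, 0]
    - [3.5, 0, 0, 0.1, 0, 0, 0]
    - [3.5, 0, 0, 0.1, 0, 0, 0]

```text
t: 75.85
tcp_pos: [0.457, 0.0138, 0.0789]
tool_rot: [0.001, 0.809, 0.588, 0.001]
contact_force: [0.4, -1.2, 1.6]
grip_width: 0.0428
gripper_force: 60.6
```

```bash
python3 st.py; python3 zfit.py
```

```text
t 75.8 at [0.457  0.0138 0.0789] psi 72.02 down [ 0.0017 -0.0004 -1.    ] w 42.8 q6 1.7390650453915255
F [ 0.4296 -1.2416  1.6406] M [-0.1575  0.0928  0.0392] g 60.6
mask v 193 219 u 286 312
0.063 diff lower 118.5 pred v max 216
0.057 diff lower 83.6 pred v max 217
0.052 diff lower 66.8 pred v max 217
0.046 diff lower 42.1 pred v max 218
0.039 diff lower 39.8 pred v max 219
```

Request:
apply_moves:
  rows:
    - [3.5, 0, 0, 0, 0, 0, 5]
    - [3.5, 0, 0, 0, 0, 0, 10]
    - [3.5, 0, 0, 0, 0, 0, 10]

```text
t: 76.32
tcp_pos: [0.4579, 0.0153, 0.0791]
tool_rot: [-0.0, 0.857, 0.516, 0.002]
contact_force: [3.1, 5.7, 1.6]
grip_width: 0.0427
gripper_force: 62.0
```

```bash
python3 st.py
```

```text
t 76.3 at [0.4579 0.0153 0.0791] psi 62.1 down [ 0.0035  0.003  -1.    ] w 42.7 q6 1.9132741453046809
F [3.1162 5.7385 1.5791] M [ 1.1891 -0.3202  0.1663] g 62.0
```

Request:
apply_moves:
  rows:
    - [5.2, 0, 0, 0, 0, 0, 0]
    - [5.2, 0, 0, 0, 0, 0, 0]
    - [3.5, 0, 0, 0, 0, 0, 0]
    - [3.5, 0, 0, 0, 0, 0, 0]
    - [3.5, 0, 0, 0, 0, 0, 0]

```text
t: 76.95
tcp_pos: [0.457, 0.0137, 0.079]
tool_rot: [0.001, 0.857, 0.515, 0.001]
contact_force: [-1.1, -1.0, 3.1]
grip_width: 0.0424
gripper_force: 60.4
```

```bash
python3 st.py; python3 zfit.py
```

```text
t 77.0 at [0.457  0.0137 0.079 ] psi 62.02 down [ 0.0017 -0.0006 -1.    ] w 42.4 q6 1.9135482582746033
F [-1.0502 -0.9536  3.0833] M [-0.2286  0.3363  0.0608] g 60.4
mask v 193 219 u 285 314
0.063 diff lower 134.2 pred v max 216
0.057 diff lower 98.2 pred v max 217
0.052 diff lower 75.8 pred v max 217
0.046 diff lower 42.3 pred v max 218
0.039 diff lower 14.6 pred v max 219
```

Request:
apply_moves:
  rows:
    - [3.5, 0, 0, 0, 0, 0, 6]
    - [3.5, 0, 0, 0, 0, 0, 12]
    - [3.5, 0, 0, 0, 0, 0, 12]

```text
t: 77.42
tcp_pos: [0.4586, 0.0154, 0.0792]
tool_rot: [-0.0, 0.906, 0.423, 0.003]
contact_force: [4.0, 5.2, 0.9]
grip_width: 0.0423
gripper_force: 61.5
```

```bash
python3 st.py
```

```text
t 77.4 at [0.4586 0.0154 0.0792] psi 50.04 down [ 0.0049  0.0032 -1.    ] w 42.3 q6 2.1238799964339212
F [4.0231 5.1802 0.8557] M [ 1.0395 -0.492   0.0105] g 61.5
```

Request:
apply_moves:
  rows:
    - [5.2, 0, 0, 0, 0, 0, 0]
    - [5.2, 0, 0, 0.1, 0, 0, 0]
    - [3.5, 0, 0, 0.1, 0, 0, 0]
    - [3.5, 0, 0, 0.1, 0, 0, 0]
    - [3.5, 0, 0, 0.1, 0, 0, 0]

```text
t: 78.05
tcp_pos: [0.4569, 0.0139, 0.0778]
tool_rot: [0.0, 0.906, 0.423, 0.001]
contact_force: [-1.3, 0.1, 1.5]
grip_width: 0.0426
gripper_force: 60.6
```

Request:
apply_moves:
  rows:
    - [3.5, 0, 0, 0, 0, 0, 6]
    - [3.5, 0, 0, 0, 0, 0, 12]
    - [3.5, 0, 0, 0, 0, 0, 12]

```text
t: 78.42
tcp_pos: [0.4581, 0.0147, 0.0779]
tool_rot: [-0.0, 0.945, 0.327, 0.002]
contact_force: [4.0, 3.9, -2.5]
grip_width: 0.0424
gripper_force: 62.0
```

```bash
python3 st.py
```

```text
t 78.4 at [0.4581 0.0147 0.0779] psi 38.2 down [ 0.0037  0.0013 -1.    ] w 42.4 q6 2.3302223434549396
F [ 3.9811  3.9481 -2.4779] M [ 0.6472 -0.6129  0.8569] g 62.0
```

Request:
apply_moves:
  rows:
    - [5.2, 0, 0, 0, 0, 0, 0]
    - [5.2, 0, 0, 0, 0, 0, 0]
    - [3.5, 0, 0, 0, 0, 0, 0]
    - [3.5, 0, 0, 0, 0, 0, 0]
    - [3.5, 0, 0, 0, 0, 0, 0]

```text
t: 79.05
tcp_pos: [0.4568, 0.0138, 0.078]
tool_rot: [0.0, 0.945, 0.326, 0.001]
contact_force: [-1.7, -1.2, 4.3]
grip_width: 0.0425
gripper_force: 60.4
```

Request:
apply_moves:
  rows:
    - [3.5, 0, 0, 0, 0, 0, 5]
    - [3.5, 0, 0, 0, 0, 0, 8]
    - [3.5, 0, 0, 0, 0, 0, 8]

```text
t: 79.42
tcp_pos: [0.4588, 0.015, 0.0781]
tool_rot: [-0.0, 0.966, 0.26, 0.003]
contact_force: [3.7, 4.4, -0.3]
grip_width: 0.0429
gripper_force: 61.6
```

```bash
python3 st.py
```

```text
t 79.4 at [0.4588 0.015  0.0781] psi 30.12 down [ 0.0052  0.0024 -1.    ] w 42.9 q6 2.471278993753391
F [ 3.6959  4.4171 -0.3049] M [ 1.0016 -0.9052  0.4966] g 61.6
```

Request:
apply_moves:
  rows:
    - [6.5, 0, 0, 0, 0, 0, 0]
    - [6.5, 0, 0, 0, 0, 0, 0]
    - [6.5, 0, 0, 0, 0, 0, 0]
    - [6.5, 0, 0, -4, 0, 0, 0]
    - [6.5, 0, 0, -6, 0, 0, 0]

```text
t: 80.05
tcp_pos: [0.4574, 0.0138, 0.1393]
tool_rot: [0.001, 0.966, 0.259, 0.001]
contact_force: [0.9, 0.1, -0.0]
grip_width: 0.0647
gripper_force: 0.0
```

Request:
apply_moves:
  rows:
    - [0, 0, 0, -0.5, 0, 0, 0]
    - [0, 0, 0, -0.5, 0, 0, 0]
    - [0, 0, 0, -0.5, 0, 0, 0]
    - [0, 0, 0, -0.5, 0, 0, 0]
    - [0, 0, 0, -0.5, 0, 0, 0]

```text
t: 80.68
tcp_pos: [0.4567, 0.0141, 0.1423]
tool_rot: [0.0, 0.966, 0.259, 0.0]
contact_force: [-0.0, 1.0, -0.2]
grip_width: -0.0001
gripper_force: 0.0
```

```bash
python3 avg.py; python3 zfit.py
```

```text
avg [0.4569 0.014  0.1427] F [ 0.2747  0.0054 -0.1594] M [ 0.0135  0.0142 -0.03  ] sd [0.0001 0.     0.0001] down [ 0.0015 -0.     -1.    ] w 0.0003619750917507067 g 0.0
mask v 190 219 u 284 313
0.063 diff lower 106.7 pred v max 216
0.057 diff lower 78.7 pred v max 217
0.052 diff lower 56.4 pred v max 217
0.046 diff lower 29.9 pred v max 218
0.039 diff lower 13.0 pred v max 219
```

Request:
apply_moves:
  rows:
    - [0, 0, 0, 2, 0, 0, 0]
    - [0, 0, 0, 2.8, 0, 0, 0]
    - [0, 0, 0, 2.8, 0, 0, 0]
    - [0, 0, 0, 2.8, 0, 0, 0]

```text
t: 81.53
tcp_pos: [0.4573, 0.014, 0.1153]
tool_rot: [0.0, 0.966, 0.259, 0.001]
contact_force: [0.6, -0.6, -0.5]
grip_width: -0.0004
gripper_force: 0.0
```

```bash
python3 st.py
```

```text
t 81.5 at [0.4573 0.014  0.1153] psi 30.03 down [ 0.0024 -0.0002 -1.    ] w -0.4 q6 2.4720934163188546
F [ 0.5581 -0.552  -0.4681] M [-0.0255 -0.025   0.0076] g 0.0
```

Request:
apply_moves:
  rows:
    - [0, 0, 0, 0.1, 0, 0, 0]
    - [0, 0, 0, 0.2, 0, 0, 0]
    - [0, 0, 0, 0.2, 0, 0, 0]

```text
t: 81.9
tcp_pos: [0.457, 0.014, 0.1129]
tool_rot: [0.0, 0.966, 0.259, 0.001]
contact_force: [-0.0, -0.9, 0.6]
grip_width: -0.0002
gripper_force: 0.0
```

```bash
python3 avg.py
```

```text
avg [0.457  0.014  0.1129] F [-0.0882  0.083   0.1568] M [ 0.0117  0.0157 -0.0125] sd [0. 0. 0.] down [ 0.0018 -0.0001 -1.    ] w -4.538740519331425e-05 g 0.0
```

Request:
apply_moves:
  rows:
    - [0, 0, 0, 0.1, 0, 0, 0]
    - [0, 0, 0, 0.2, 0, 0, 0]
    - [0, 0, 0, 0.2, 0, 0, 0]

```text
t: 82.52
tcp_pos: [0.4569, 0.014, 0.1107]
tool_rot: [0.0, 0.966, 0.259, 0.001]
contact_force: [0.2, -0.1, -0.0]
grip_width: -0.0001
gripper_force: 0.0
```

```bash
python3 avg.py
```

```text
avg [0.457  0.014  0.1108] F [-0.0122 -0.0384  0.071 ] M [-0.0121 -0.0203  0.    ] sd [0. 0. 0.] down [ 0.0017 -0.0001 -1.    ] w -0.0001447996725988045 g 0.0
```

Request:
apply_moves:
  rows:
    - [0, 0, 0, 0.05, 0, 0, 0]
    - [0, 0, 0, 0.1, 0, 0, 0]
    - [0, 0, 0, 0.1, 0, 0, 0]

```text
t: 83.15
tcp_pos: [0.4571, 0.014, 0.11]
tool_rot: [0.0, 0.966, 0.259, 0.001]
contact_force: [-1.0, 0.4, 2.7]
grip_width: -0.0002
gripper_force: 1.2
```

```bash
python3 avg.py
```

```text
avg [0.4571 0.014  0.11  ] F [-0.8906  0.0418  2.9373] M [ 0.031   0.1908 -0.0103] sd [0. 0. 0.] down [ 0.002  -0.0001 -1.    ] w 0.0001641192928237383 g 1.8
```

Request:
apply_moves:
  rows:
    - [0, 0, 0, -5, 0, 0, 0]
    - [0, 0, 0, -10, 0, 0, 0]
    - [0, 0, 0, -13, 0, 0, 0]
    - [0, 0, 0, -13, 0, 0, 0]

```text
t: 83.9
tcp_pos: [0.4584, 0.0138, 0.2421]
tool_rot: [0.001, 0.966, 0.259, 0.003]
contact_force: [0.9, 0.1, -1.2]
grip_width: -0.0003
gripper_force: 0.0
```

```bash
python3 - <<'E'
from h import *
for n in("top","scene"):
    p=manip.grab_frame(n)
    for o in masks(p,"spindle0",.049): print(n,o[0],round(o[1],1),o[2],o[3])
plan([])
cv2.imwrite("pics/z.png",cv2.resize(p["frame"][150:340,150:480],None,fx=2.4,fy=2.4))
E
```

```text
top [0.582  0.2257] -9.8 [ 34.8194 183.0723] 0.97
top [ 0.2302 -0.3105] -41.2 [ 27.2664 173.5672] 0.92
top [0.5565 0.17  ] -10.1 [ 34.7558 182.505 ] 0.81
top [0.6055 0.3439] -10.3 [ 33.038  181.5334] 0.81
top [0.5929 0.2844] -9.7 [ 30.4296 179.5182] 0.7
top [ 0.4156 -0.6017] 27.2 [ 28.469 174.861] 0.66
scene [ 0.2524 -0.3089] -40.9 [ 28.0075 170.8262] 0.89
scene [0.6032 0.3431] -10.0 [ 31.7405 191.3518] 0.75
scene [0.5793 0.2251] -9.7 [ 34.3859 192.553 ] 0.67
scene [0.5546 0.1687] -9.5 [ 28.6836 187.6902] 0.65
scene [0.592  0.2838] -9.2 [ 37.0222 195.0303] 0.58
scene [ 0.4364 -0.5977] 27.6 [ 28.7906 194.2711] 0.56
scene [0.4531 0.013 ] -1.4 [ 92.8233 116.7147] 0.56
t 84.1 at [0.4559 0.0141 0.2383] psi 30.03 down [-0.0008  0.0003 -1.    ] w 0.4 q6 2.472080723034915
```

View pics/z.png

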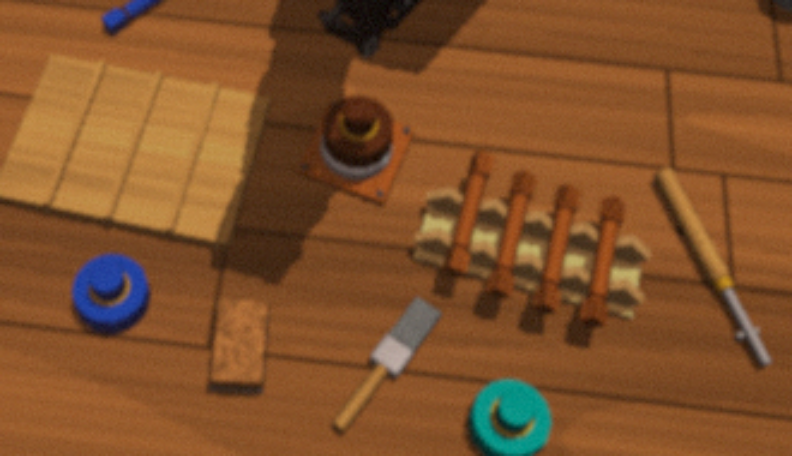

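Lid is home (knob top at 110 mm). The first spindle was nudged ~18 mm along its groove (crop (470,210)); re-centre it.

```bash
python3 - <<'E'
from h import *
plan([(4,.49,.06,.22,80),(4,.53,.115,.2,130),(4,.5651,.1683,.14,170),(4,.5651,.1683,.043,170)])
E
```

```text
t 84.1 at [0.4559 0.0141 0.2383] psi 30.03 down [-0.0008  0.0003 -1.    ] w 0.4 q6 2.472080723034915
[4, 5.2, -2.3, 1.8, -0.0, 0.0, -50.0] rows 4.8
[4, 6.1, 3.0, 2.0, -0.0, -0.0, -50.0] rows 4.8
[4, 1.8, 6.2, 6.0, -0.0, -0.0, -40.0] rows 3.8
[4, 0.0, -0.0, 9.7, 0.0, -0.0, 0.0] rows 1.6
```

Request:
apply_moves:
  rows:
    - [4, 5.2, -2.3, 1.8, 0, 0, -10]
    - [4, 5.2, -2.3, 1.8, 0, 0, -20]
    - [4, 5.2, -2.3, 1.8, 0, 0, -30]
    - [4, 5.2, -2.3, 1.8, 0, 0, -40]
    - [4, 5.2, -2.3, 1.8, 0, 0, -50]

```text
t: 84.72
tcp_pos: [0.4894, 0.0601, 0.2201]
tool_rot: [-0.0, 0.764, 0.645, -0.001]
contact_force: [-0.2, -0.5, 0.3]
grip_width: 0.0402
gripper_force: 0.0
```

Request:
apply_moves:
  rows:
    - [4, 6.1, 3, 2, 0, 0, -10]
    - [4, 6.1, 3, 2, 0, 0, -20]
    - [4, 6.1, 3, 2, 0, 0, -30]
    - [4, 6.1, 3, 2, 0, 0, -40]
    - [4, 6.1, 3, 2, 0, 0, -50]

```text
t: 85.35
tcp_pos: [0.5295, 0.1149, 0.2001]
tool_rot: [-0.001, 0.42, 0.908, -0.0]
contact_force: [-0.1, -0.0, 0.3]
grip_width: 0.0403
gripper_force: 0.0
```

Request:
apply_moves:
  rows:
    - [4, 1.8, 6.2, 6, 0, 0, -10]
    - [4, 1.8, 6.2, 6, 0, 0, -20]
    - [4, 1.8, 6.2, 6, 0, 0, -30]
    - [4, 1.8, 6.2, 6, 0, 0, -40]
    - [4, 1.8, 6.2, 6, 0, 0, -40]

```text
t: 85.98
tcp_pos: [0.5654, 0.1684, 0.1403]
tool_rot: [-0.001, 0.088, 0.996, -0.0]
contact_force: [-0.2, -0.4, -0.6]
grip_width: 0.04
gripper_force: 0.0
```

```bash
python3 - <<'E'
from h import *
plan([(4,.5651,.1683,.043,170)])
p=manip.grab_frame("scene")
for o in masks(p,"spindle0",.049): print(o[0],round(o[1],1),o[2],o[3])
E
```

```text
t 86.0 at [0.5654 0.1684 0.1403] psi 169.93 down [-0.0012 -0.0006 -1.    ] w 40.0 q6 0.3293842341121536
[4, 0.0, -0.0, 9.7, -0.0, -0.1, -0.1] rows 1.6
[0.5607 0.1681] -9.6 [ 27.0232 175.5565] 0.83
[0.6039 0.3414] -9.8 [ 34.0497 189.3047] 0.81
[0.5836 0.2262] -10.3 [ 31.8939 182.7198] 0.66
[ 0.2529 -0.3078] -40.2 [ 36.0919 182.1839] 0.64
[ 0.4388 -0.5973] 28.3 [ 22.7007 184.072 ] 0.57
[0.5938 0.2842] -9.6 [ 32.3397 191.4842] 0.56
```

Request:
apply_moves:
  rows:
    - [4, 0, 0, 5, 0, 0, 0]
    - [4, 0, 0, 8.5, 0, 0, 0]
    - [4, 0, 0, 9.6, 0, 0, 0]
    - [4, 0, 0, 9.6, 0, 0, 0]
    - [1.5, 0, 0, 9.6, 0, 0, 0]

```text
t: 86.7
tcp_pos: [0.568, 0.1692, 0.0477]
tool_rot: [0.002, 0.087, 0.996, 0.001]
contact_force: [-0.9, 17.3, 5.7]
grip_width: 0.023
gripper_force: 14.3
```

Request:
apply_moves:
  rows:
    - [1.5, 0, 0, 0, 0, 0, 0]
    - [1.5, 0, 0, 0, 0, 0, 0]
    - [1.5, 0, 0, 0, 0, 0, 0]
    - [1.5, 0, 0, -1.5, 0, 0, 0]
    - [1.5, 0, 0, -3, 0, 0, 0]

```text
t: 87.32
tcp_pos: [0.5665, 0.1681, 0.0771]
tool_rot: [0.001, 0.087, 0.996, -0.0]
contact_force: [0.1, -0.2, -0.7]
grip_width: 0.0212
gripper_force: 59.0
```

Request:
apply_moves:
  rows:
    - [1.5, -1.75, 0, 0, 0, 0, 0]
    - [1.5, -1.75, 0, 0, 0, 0, 0]
    - [1.5, -1.75, 0, 1.5, 0, 0, 0]
    - [1.5, -1.75, 0, 2.8, 0, 0, 0]
    - [1.5, -1.75, 0, 2.8, 0, 0, 0]

```text
t: 87.95
tcp_pos: [0.5833, 0.1668, 0.0479]
tool_rot: [0.001, 0.086, 0.996, 0.001]
contact_force: [-0.8, 4.7, 5.5]
grip_width: 0.0212
gripper_force: 59.4
```

```bash
python3 st.py
```

```text
t 88.0 at [0.5833 0.1668 0.0479] psi 170.09 down [ 0.0017  0.0024 -1.    ] w 21.2 q6 0.3181103517700464
F [-0.8144  4.6793  5.5241] M [0.7691 0.1717 0.0218] g 59.4
```

Request:
apply_moves:
  rows:
    - [4, 0, 0, 0.1, 0, 0, 0]
    - [4, 0, 0, 0.1, 0, 0, 0]
    - [4, 0, 0, 0.1, 0, 0, 0]
    - [4, 0, 0, -4, 0, 0, 0]
    - [4, 0, 0, -9, 0, 0, 0]

```text
t: 88.58
tcp_pos: [0.5825, 0.1651, 0.1374]
tool_rot: [-0.001, 0.087, 0.996, -0.0]
contact_force: [0.8, 0.0, 1.0]
grip_width: 0.0401
gripper_force: 0.0
```

Request:
apply_moves:
  rows:
    - [4, 0, 0, -8, 0, 0, 0]
    - [4, 5, -5, -10, 0, 0, 0]
    - [4, 10, -5, -10, 0, 0, 0]
    - [4, 10, -5, -10, 0, 0, 0]

```text
t: 89.08
tcp_pos: [0.4718, 0.1332, 0.2384]
tool_rot: [-0.0, 0.087, 0.996, -0.0]
contact_force: [1.0, -0.1, -0.2]
grip_width: 0.0399
gripper_force: 0.0
```

```bash
python3 st.py; python3 - <<'E'
from h import *
for n in("top","scene"):
    p=manip.grab_frame(n)
    for o in masks(p,"spindle0",.049): print(n,o[0],round(o[1],1),o[2],o[3])
E
python3 zfit.py
```

```text
t 89.1 at [0.4718 0.1332 0.2384] psi 170.05 down [-0.0003 -0.0003 -1.    ] w 39.9 q6 0.2851071040959285
F [ 1.012  -0.0589 -0.1762] M [-0.0017 -0.0125  0.0474] g 0.0
top [0.5991 0.1583] -7.8 [ 28.4928 124.4249] 0.7
top [ 0.2292 -0.3099] -41.3 [ 29.3529 175.2851] 0.66
top [ 0.4145 -0.6023] 28.2 [ 31.1276 177.4527] 0.65
top [0.6413 0.2132] -4.3 [27.4941 55.4971] 0.62
top [0.6436 0.3367] -9.6 [ 31.3422 102.9074] 0.62
top [0.6402 0.2755] -10.3 [28.6382 82.743 ] 0.54
scene [0.6022 0.3429] -10.1 [ 31.4126 189.624 ] 0.92
scene [0.5722 0.1669] -9.2 [ 30.8193 191.3353] 0.71
scene [0.5922 0.2842] -10.2 [ 34.6758 190.2785] 0.63
scene [ 0.2548 -0.3102] -39.9 [ 34.8857 176.1737] 0.63
scene [ 0.4376 -0.5987] 28.1 [ 28.3469 195.3655] 0.61
scene [0.579  0.2256] -9.5 [ 32.7203 191.6198] 0.57
mask v 190 219 u 284 314
0.063 diff lower 119.7 pred v max 216
0.057 diff lower 90.7 pred v max 217
0.052 diff lower 68.4 pred v max 217
0.046 diff lower 40.1 pred v max 218
0.039 diff lower 17.4 pred v max 219
```

```bash
python3 -c "
from rig import manip
print(manip.sign_off())"
```

```text
the job is handed in; nothing more can be done
None
```

All four spindles are centred in their rack grooves and the lid is screwed fully home; the job was handed in at about 89 s. One spindle was knocked about 18 mm along its groove, so I re-centred it after the lid was on. The lid's first fitting never dropped in over about 120° of backward turning; the second went straight into the thread starts without turning back, then screwed down clockwise.

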